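Clear the landing plate, then bring the dropper bottle round and hold the carousel

TASK

A colleague across the bench wants to draw the tall dropper bottle out of the bottle carousel: with the scraper block, never with the fingers because they are sharp, wipe the white ceramic chips off the steel landing plate into the crumb tray at its end, and then set the scraper down on the bench, clear of the plate and tray, without dropping it. Then turn the carousel until the dropper bottle stands centred in the gap at the front of the wire rail, facing the landing plate, and finish while holding the turntable still there in the gripper, without letting go. Keep all the bottles standing on the turntable and leave the other things on the bench alone.

Things in the scene. Friction and masses are not known exactly. Their poses are not given: they have to be found in the camera images.
- station: Fixed bench stand of the bottle carousel. Origin: on the bench under the carousel's axis; its x points to the stand's front (away from the robot, turned up to 0.22 rad either way), z up. Grey housing 250 x 250 mm, 26 high; before it, at +x, the landing plate with the crumb tray at its +y end; round the turntable a wire rail.
- plate (a point): Middle of the flat dark steel landing plate's top, 34 mm above the bench. Plate: x 119 to 235, y -130 to +130 mm of the stand. A thin lip along its outer (+x) edge rises 8 mm above the plate; the +y end is open to the tray. This point is at x 177, y 0, z 34 mm of the stand; axes as the stand's.
- gate (a point): Where a bottle stands when centred in the rail's gap: on the turntable's surface, x 78, y 0, z 36 mm of the stand. The wire rail (radius 119 mm about the axis, 73 mm high over the bench) goes all round the turntable but for this gap, 70 mm wide, centred on the stand's +x axis.
- tray (a point): Centre of the floor of the shallow steel crumb tray that hangs at the plate's +y end, at x 178, y 178, z 3 mm of the stand. Inside: x 122 to 235, y 130 to 224 mm of the stand; walls 24 mm high over the bench (30 at the far end), so lower than the plate.
- carousel: Aluminium turntable, radius 112 mm, 8 thick, turning without stops on ball bearings (friction about 0.02 N m). Origin: on the axis at the disc's underside, 28 mm above the bench. Six 20 mm high fins make six bays, centred at 0, 60.. degrees from its x axis. On a 14 mm post a black bar handle, 76 mm along the carousel's x, 16 thick, 26 high, its middle 157 mm above the origin.
- dropper_bottle: The wanted bottle: amber glass, 44 mm diameter, the only tall one (130 mm) and the only one with a narrow rubber dropper bulb (20 mm) on its black collar. Loose, standing in the bay at the carousel's +x axis (78 mm from the axis, give or take some mm). Origin: centre of its underside; z up.
- bottle1: One of five like amber bottles with flat black screw caps, 40 mm diameter, 82 high, loose in bay 60 degrees of the carousel. Origin: centre of its underside.
- bottle2: One of five like amber bottles with flat black screw caps, 40 mm diameter, 82 high, loose in bay 120 degrees of the carousel. Origin: centre of its underside.
- bottle3: One of five like amber bottles with flat black screw caps, 40 mm diameter, 82 high, loose in bay 180 degrees of the carousel. Origin: centre of its underside.
- bottle4: One of five like amber bottles with flat black screw caps, 40 mm diameter, 82 high, loose in bay 240 degrees of the carousel. Origin: centre of its underside.
- bottle5: One of five like amber bottles with flat black screw caps, 40 mm diameter, 82 high, loose in bay 300 degrees of the carousel. Origin: centre of its underside.
- chip1: Loose sharp chip of white ceramic, about 24 x 18 mm and 9 high, 12 g, lying on the landing plate. Origin: about its middle, on its underside.
- chip2: Loose sharp chip of white ceramic, about 24 x 18 mm and 9 high, 12 g, lying on the landing plate. Origin: about its middle, on its underside.
- chip3: Loose sharp chip of white ceramic, about 24 x 18 mm and 9 high, 12 g, lying on the landing plate. Origin: about its middle, on its underside.
- scraper: Scraper block standing upright on the bench: steel sole 96 mm along its y, 26 along its x, 10 high; on it a grey layer to 18 mm and a wooden grip 70 mm along y, 20 thick along x, from 18 to 54 mm above the sole. Origin: centre of the sole's underside; z up. About 110 to 225 g.
- wrench: Bystander: a steel wrench, 160 mm, lying on the bench. Origin: on the bench under it.
- beaker: Bystander: glass beaker, 70 mm wide, 90 high. Origin: centre of its underside.
- dish: Bystander: flat white ceramic dish, 100 mm wide, 18 high. Origin: centre of its underside.
- wash_bottle: Bystander: white wash bottle with a bent spout, 66 mm wide, 180 high. Origin: centre of its underside.
Things that resemble listed ones, but are neither listed nor needed, are in the scene too. Leave any blue or turquoise look-alike of the bottle5 alone.

How it is judged:
By the outcome, as a careful person would: the job done as asked, in the order asked, and still so for the second after the job is handed in, while the arm keeps its last pose, push and grip.
It also fails if it takes over 58 s, if anything falls off the work surface, if the arm or the gripper's body presses on something with over 40 N, if the wrist force passes 120 N, or if a joint passes its speed limit or range.

ROBOT

A 6-joint arm with a two-finger parallel gripper is mounted at the origin on the work surface. World frame = base frame: x ahead of the robot, y to its left, z up, the work surface at z = 0. Lengths are in mm, angles in rad, forces in N, time in s.
With the tool pointing down it reaches from about 275 to 750 mm from the base axis. Payload 10.2 kg.
Tool frame: the origin (TCP) lies midway between the tips of the shut fingers; the grasp point (between the pads) lies 19 mm behind it; x points along the fingers, y is the direction in which the jaws open and shut, and the axes are right-handed (so a half turn about x gives the same grasp; the last joint's range is limited). The gripper opens to 85 mm and grips with 20 to 120 N. Pads are 22 mm wide; open, the fingers measure 114 mm over their backs; the gripper's body (76 mm by 85 mm) begins 54 mm behind the grasp point. The pads swing forward as they close: fully open they stand 13 mm farther back than shut.
Start: joints at [-1.498, 0.313, 1.498, -0, 1.331, -0.223], TCP at [153.027, -502.209, 202.694] pointing down, gripper open.
Joint ranges: [-2.94, 2.94], [-0.97, 2.17], [0.19, 2.56], [-1.23, 4.37], [0.02, 3.11], [-2.88, 2.88]. Speed limits (rad/s): [2.39, 2.39, 3.01, 3.14, 3.14, 3.14].

INTERFACE

Orientations are given as a unit quaternion [w, x, y, z].
In Python, from rig import sense, capture, get_calibration, finish_job gives the robot as it stands.
- The arm moves only by the tool jog_arm, never from a script. Its argument "increments" is a list of rows, each an object of numbers: "rx", "ry", "rz": the turn, a rotation vector about the tool's x, y, z in rad; "x", "y", "z": the shift along the tool's x, y, z in mm; "hand": the finger opening in mm, from 0 to 85.4. A call has 1 to 5 rows; each row shifts and turns the commanded pose from where the row before left it, along the tool's axes as they then stand; what a row does not reach is not made up. A row lasts 1/8 s, in which the tool goes at most 62.5 mm and 10.7 degrees, less where a joint would pass 70% of its speed; a pose out of reach is approached as far as the arm can. A call with a gripper value outside its range is refused whole. The fingers move at their own pace and stop on an object; "force" is the grip in N (left out, the last holds). Time passes only in rows, so rows that do not move let the fingers close. It gives the time, the measured TCP pose, the force and the opening at its end, in the units of the state.
- sense(): the state, without advancing time (a new reading comes with each control period).
- capture(name): name is "scene" or "top" or "wrist"; returns the picture (480x640x3 uint8, red, green, blue); there is no depth.
- get_calibration(name): a dict with "camera_matrix" (3x3 intrinsics, pixels), "D" ([k1, k2, p1, p2, k3] as OpenCV has them; the pictures are not rectified), "R" (3x3) and "t" (3): a world point X has camera coordinates R X + t; the wrist camera has in their place "T_tool_cam" (4x4, takes a point from camera to tool coordinates, whose origin is the TCP and whose axes are the tool frame's). Camera axes: x right, y down, z forward; pixel columns grow to the right and rows downward; lengths in mm; the calibration is good to about 2 mm. A picture is of the moment at which its call begins: read the wrist's pose just before it. get_calibration takes no time and is no camera call.
- finish_job(): hands the job in, once; it reports no verdict.
The state is a dict: "time_s": time; "joints": joint angles; "dq": joint speeds; "tau": joint torques, N m; "eef_pos": TCP position; "ee_rot": TCP orientation; "force": force on the tool from outside, world axes, zero at the start; "wrist_torque": the same for the moment, N m; "grip_width": opening from 0.0 (shut) to 1.0 (fully open).
Only numpy, scipy, OpenCV 4.12 (cv2) and the standard library are available. Lean on these libraries where they do the work, as an engineer would, in place of code of your own. Each camera call takes 0.05 s, during which the arm holds its last target.

## Working session

There is one attempt and no reset: what is moved stays moved. The work goes in short steps, Python scripts to look and compute and a tool call to move; the robot and the scene stay as the last step left them, time stands still between calls to the robot, and variables do not carry over. Pictures are saved under pics/ and viewed, and the job is handed in when it is done.

Besides the shell and the picture viewer there is one more tool, called after "Emit:" as name(argument=value, ...), one argument or row to a line, values as JSON. jog_arm: Moves the arm, as the interface text tells. Its arguments: {"type":"object","properties":{"increments":{"type":"array","items":{"type":"object","properties":{"rx":{"type":"number"},"ry":{"type":"number"},"rz":{"type":"number"},"x":{"type":"number"},"y":{"type":"number"},"z":{"type":"number"},"hand":{"type":"number"}}}},"force":{"type":"number"}},"required":["increments"]}

```bash
ls; mkdir -p pics; cat > h.py <<'E'
import numpy as np, cv2
from rig import sense, capture, get_calibration
def snap(n,f):
    im=capture(n); cv2.imwrite('pics/'+f,im[:,:,::-1]); return im
def ray(cal,uv,R=None,t=None):
    K=np.array(cal['camera_matrix']);D=np.array(cal['D'])
    p=cv2.undistortPoints(np.array([[uv]],float),K,D)[0,0]
    d=np.array([p[0],p[1],1.]); 
    if 'R' in cal:
        R=np.array(cal['R']);t=np.array(cal['t']); return -R.T@t, R.T@d
    T=np.array(cal['T_tool_cam']); s=sense(); q=s['ee_rot']
    from scipy.spatial.transform import Rotation as Ro
    Rw=Ro.from_quat([q[1],q[2],q[3],q[0]]).as_matrix()
    return Rw@T[:3,3]+np.array(s['eef_pos']), Rw@T[:3,:3]@d
def onz(cal,uv,z):
    o,d=ray(cal,uv); return o+d*(z-o[2])/d[2]
def proj(cal,X):
    K=np.array(cal['camera_matrix']);D=np.array(cal['D'])
    if 'R' in cal:
        r=cv2.Rodrigues(np.array(cal['R']))[0]; t=np.array(cal['t'])
    else:
        from scipy.spatial.transform import Rotation as Ro
        s=sense(); q=s['ee_rot']; Rw=Ro.from_quat([q[1],q[2],q[3],q[0]]).as_matrix(); T=np.array(cal['T_tool_cam'])
        Rc=(Rw@T[:3,:3]).T; t=-Rc@(Rw@T[:3,3]+np.array(s['eef_pos'])); r=cv2.Rodrigues(Rc)[0]
    return cv2.projectPoints(np.array(X,float).reshape(-1,1,3),r,t,K,D)[0][:,0]
E
python3 - <<'E'
from h import *
print(sense())
for n in ['scene','top','wrist']:
    snap(n,n+'0.png'); c=get_calibration(n)
    if 'R' in c: print(n, -np.array(c['R']).T@np.array(c['t']), np.array(c['R'])[2])
    else: print(c['T_tool_cam'])
E
```

```text
pics
{'time_s': 0.0, 'joints': array([-1.49838031e+00,  3.13439285e-01,  1.49846241e+00,  2.60334913e-05,
        1.33099353e+00, -2.23410081e-01]), 'dq': array([-0.00052797, -0.00048244,  0.00142968, -0.00046149, -0.00115363,
        0.00027259]), 'tau': array([ 8.83125012e-04, -4.12272120e+01, -2.59736180e+01, -1.67878688e-04,
        4.23670150e-03, -6.83025263e-06]), 'eef_pos': array([ 153.0214209 , -501.89096904,  202.13104923]), 'ee_rot': array([ 0.10374863,  0.69942956,  0.10466572, -0.69934226]), 'force': array([-0.9669688 , -0.77214722,  0.02013111]), 'wrist_torque': array([ 0.02265835, -0.01928513,  0.0377627 ]), 'grip_width': 1.0016026780540344}
scene [1006.96619904 -660.13746127  718.84543472] [-0.48457708  0.60994145 -0.62702191]
top [ 375.69987272   -8.46680108 1283.34039595] [ 0.08012486 -0.00603385 -0.99676657]
[[ 4.06641047e-05 -3.21666713e-01  9.46852958e-01 -1.71330906e+02]
 [ 9.99999997e-01  6.87442013e-05 -1.95926760e-05  5.18273852e-01]
 [-5.87883387e-05  9.46852956e-01  3.21666715e-01 -8.27350434e+01]
 [ 0.00000000e+00  0.00000000e+00  0.00000000e+00  1.00000000e+00]]
```

View pics/scene0.png

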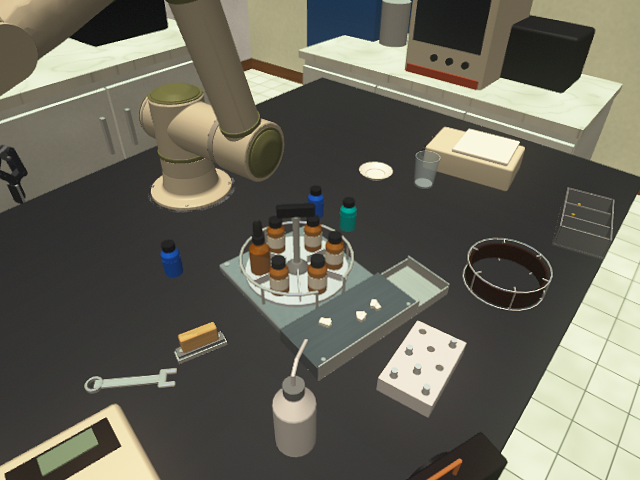

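View pics/top0.png

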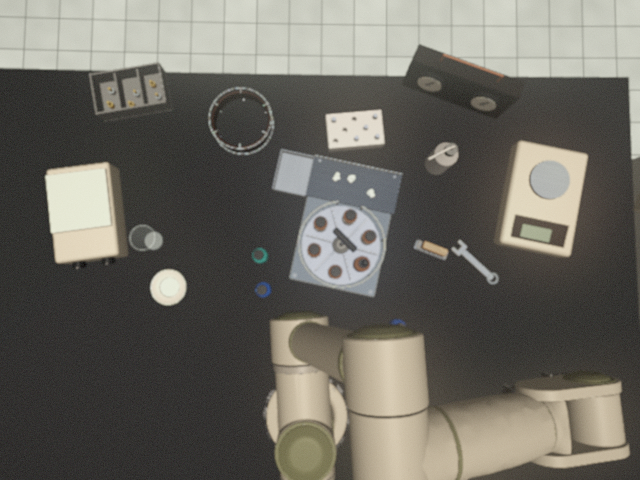

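View pics/wrist0.png

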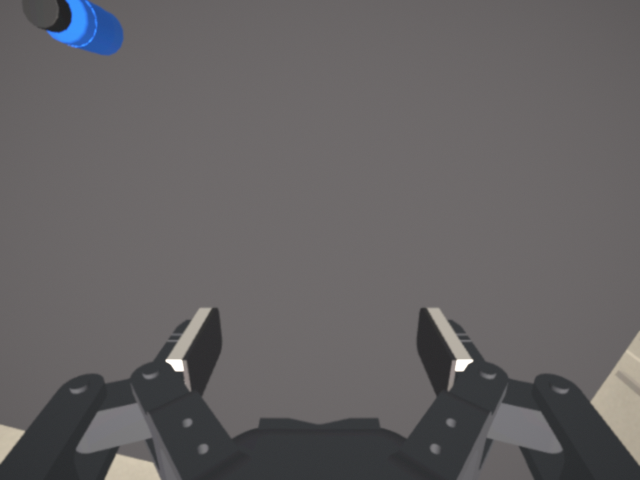

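Top view: the carousel is near (340,245), the plate near (350,185) with chips at (337,177), (351,179) and (371,193), and the tray near (294,172). The scraper is at (432,249). Blue/turquoise look-alikes are at (263,289), (260,255) and (398,323). I'll enlarge the crops.

```bash
python3 - <<'E'
import cv2
a=cv2.imread('pics/top0.png')[130:310,260:500]; cv2.imwrite('pics/topc.png',cv2.resize(a,None,fx=3.3,fy=3.3,interpolation=cv2.INTER_CUBIC))
a=cv2.imread('pics/scene0.png')[180:385,160:460]; cv2.imwrite('pics/scenec.png',cv2.resize(a,None,fx=2.66,fy=2.66,interpolation=cv2.INTER_CUBIC))
E
```

```text
(no output)
```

View pics/topc.png

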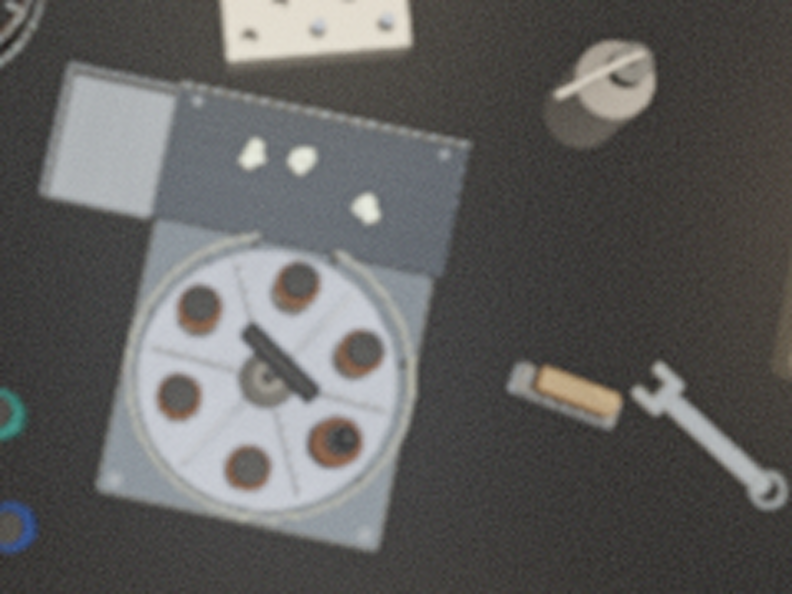

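View pics/scenec.png

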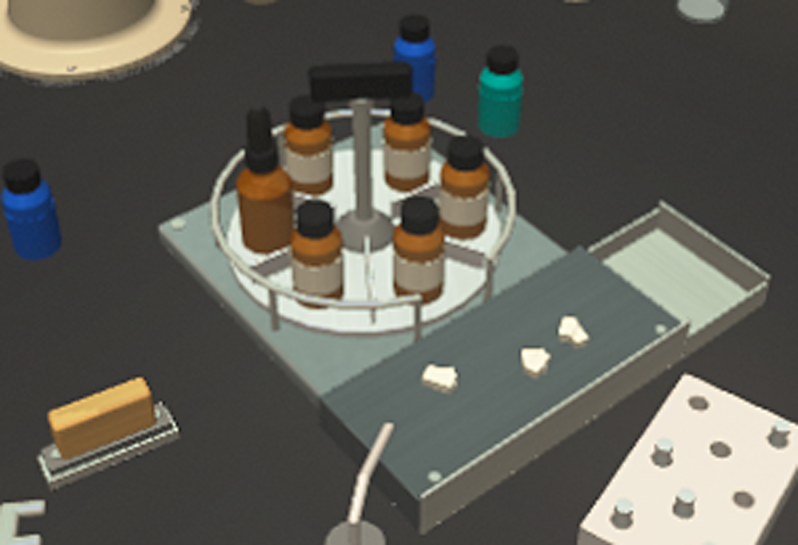

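```bash
cat > m.py <<'E'
from h import *
ct=get_calibration('top'); cs=get_calibration('scene')
C=lambda u,v:(u/3.3+260-.35,v/3.3+130-.35)
S=lambda u,v:(u/2.66+160-.3,v/2.66+180-.3)
def fit(P,Q):
    P=np.array(P,float);Q=np.array(Q,float)
    p=P-P.mean(0);q=Q-Q.mean(0)
    a=np.arctan2((p[:,0]*q[:,1]-p[:,1]*q[:,0]).sum(),(p*q).sum())
    R=np.array([[np.cos(a),-np.sin(a)],[np.sin(a),np.cos(a)]]); t=Q.mean(0)-R@P.mean(0)
    return a,t,Q-(P@R.T+t)
E
python3 - <<'E'
from m import *
pts=[((440,275),(119,-130,34)),((470,143),(235,-130,42)),((180,83),(235,130,42)),((97,490),(-125,125,26)),((380,551),(-125,-125,26)),((155,217),(119,130,34))]
Q=[onz(ct,C(*p),X[2])[:2] for p,X in pts]
a,t,r=fit([X[:2] for p,X in pts],Q);print('top',a,t);print(r.round(1))
pts=[((323,400),(119,-130,34)),((422,500),(235,-130,42)),((688,322),(235,130,42)),((578,250),(119,130,34)),((163,228),(-125,-125,26))]
Q=[onz(cs,S(*p),X[2])[:2] for p,X in pts]
a2,t2,r=fit([X[:2] for p,X in pts],Q);print('scene',a2,t2);print(r.round(1))
R=np.array([[np.cos(a),-np.sin(a)],[np.sin(a),np.cos(a)]])
# chips
im=cv2.imread('pics/top0.png'); b=im.astype(int)
m=((b.min(2)>190)).astype(np.uint8); n,l,st,ce=cv2.connectedComponentsWithStats(m[160:210,300:390])
for i in range(1,n):
    if st[i,4]>5:
        w=onz(ct,ce[i]+[300,160],40)[:2]; print('chip',st[i,4],w,R.T@(w-t))
# wood
hsv=cv2.cvtColor(im,cv2.COLOR_BGR2HSV)
m=((hsv[...,1]>60)&(hsv[...,0]>8)&(hsv[...,0]<28)&(hsv[...,2]>120)).astype(np.uint8)[235:265,410:460]
c=max(cv2.findContours(m,0,1)[0],key=cv2.contourArea); r=cv2.minAreaRect(c);bx=cv2.boxPoints(r)+[410,235]
W=np.array([onz(ct,p,54)[:2] for p in bx]); print('grip top',W.round(1),W.mean(0),[np.linalg.norm(W[i]-W[i-1]).round(1) for i in range(4)])
sole=[(522,360),(507,388),(612,430),(623,405)]
print('sole top z10/0',[onz(ct,C(*p),10)[:2].round(1) for p in sole])
# scene: grip top corners & sole
for p in [(50,408),(142,379),(153,392),(62,427)]: print('scene grip top',onz(cs,S(*p),54)[:2].round(1))
for p in [(39,462),(52,485),(178,432),(165,410)]: print('scene sole',onz(cs,S(*p),10)[:2].round(1))
# handle ends top z=28+157+13=198
for p in [(245,330),(255,323),(318,388),(308,402)]: print('handle',onz(ct,C(*p),198)[:2].round(1))
# bottle caps
for p,z in [((346,438),166),((297,285),118),((200,305),118),((360,350),118),((180,396),118),((248,467),118)]:
    w=onz(ct,C(*p),z)[:2]; v=R.T@(w-t); print('bottle',w.round(1),v.round(1),np.hypot(*v).round(1),np.degrees(np.arctan2(v[1],v[0])).round(1))
for n_,uv in [('wrench',(492,278)),('wr',(456,243)),('wash',(440,158)),('rackblock',(328,148)),('rb',(384,146))]: print(n_,onz(ct,uv,5)[:2].round())
E
```

```text
top -0.19850393574892203 [484.39234231 -93.33909687]
[[ 0.6  3.1]
 [ 1.6  1.1]
 [ 0.4 -1.4]
 [ 0.2  0.1]
 [-0.1  1. ]
 [-2.6 -3.9]]
scene -0.2055646280349264 [487.97037462 -93.5819007 ]
[[ 1.   2.3]
 [-0.3  0.2]
 [-3.  -1.4]
 [-2.9 -4.1]
 [ 5.1  3. ]]
chip 31 [679.22449663 -77.99443541] [187.98016622  53.4647931 ]
chip 35 [ 675.60512493 -119.93321796] [192.70231733  11.6358244 ]
chip 32 [ 633.13823846 -176.28250915] [162.18160747 -51.98151077]
chip 33 [586.95441089 -84.8108931 ] [98.86624056 28.58626681]
grip top [[ 475.9 -315.5]
 [ 498.3 -324.5]
 [ 472.1 -391.2]
 [ 449.8 -382.1]] [ 474.04285985 -353.33228796] [np.float64(71.6), np.float64(24.2), np.float64(71.7), np.float64(24.1)]
sole top z10/0 [array([ 505.2, -317.6]), array([ 480.3, -304.2]), array([ 444.4, -395.9]), array([ 466.5, -405.8])]
scene grip top [ 454.3 -380.9]
scene grip top [ 481.9 -322.7]
scene grip top [ 496.9 -325.7]
scene grip top [ 473.9 -386. ]
scene sole [ 451.5 -398.1]
scene sole [ 474.4 -404.5]
scene sole [ 505.4 -317. ]
scene sole [ 482.9 -309.3]
handle [506.3 -63.9]
handle [511.7 -71.4]
handle [ 463.2 -119. ]
handle [ 452.6 -111.5]
bottle [ 427.5 -143.9] [-45.8 -60.8] 76.1 -127.0
bottle [ 553.1 -109.8] [70.6 -2.6] 70.6 -2.1
bottle [535.9 -31.5] [38.3 70.8] 80.5 61.6
bottle [ 500.8 -160.9] [ 29.4 -63. ] 69.5 -65.0
bottle [462.  -16.1] [-37.2  71.3] 80.4 117.6
bottle [405.6 -71.2] [-81.6   6.1] 81.9 175.7
wrench [ 394. -532.]
wr [ 494. -430.]
wash [ 746. -386.]
rackblock [773. -54.]
rb [ 781. -220.]
```

```bash
cat >> h.py <<'E'
from scipy.spatial.transform import Rotation as Ro
def rep():
    s=sense(); q=s['ee_rot']; Rw=Ro.from_quat([q[1],q[2],q[3],q[0]]).as_matrix()
    print('t',s['time_s'],'pos',np.round(s['eef_pos'],1),'jaw yaw',np.degrees(np.arctan2(Rw[1,1],Rw[0,1])).round(2),'x',Rw[:,0].round(3),'j',np.round(s['joints'],2),'F',np.round(s['force'],1),'grip',round(85.4*s['grip_width'],1))
    return s,Rw
def plan(X,yaw):
    """increments in tool frame to reach X with tool down and jaw yaw (deg)"""
    s,Rw=rep(); c,sn=np.cos(np.radians(yaw)),np.sin(np.radians(yaw))
    y=np.array([c,sn,0]);x=np.array([0,0,-1.]); T=np.column_stack([x,y,np.cross(x,y)])
    print('shift tool axes',(Rw.T@(np.array(X)-s['eef_pos'])).round(1),'rotvec',Ro.from_matrix(Rw.T@T).as_rotvec().round(4))
E
python3 - <<'E'
from h import *
s,R=rep();print(R.round(3))
plan([474,-355,100],-21.5); plan([474,-355,100],158.5)
E
```

```text
t 0.15 pos [ 153.  -502.   202.3] jaw yaw -73.05 x [-0.     0.001 -1.   ] j [-1.5   0.31  1.5  -0.    1.33 -0.22] F [ 0.3 -0.3 -0.3] grip 85.5
[[-0.     0.292 -0.957]
 [ 0.001 -0.957 -0.292]
 [-1.    -0.001 -0.   ]]
t 0.15 pos [ 153.  -502.   202.3] jaw yaw -73.05 x [-0.     0.001 -1.   ] j [-1.5   0.31  1.5  -0.    1.33 -0.22] F [ 0.3 -0.3 -0.3] grip 85.5
shift tool axes [ 102.4  -46.9 -349.9] rotvec [-8.997e-01 -6.000e-04  8.000e-04]
t 0.15 pos [ 153.  -502.   202.3] jaw yaw -73.05 x [-0.     0.001 -1.   ] j [-1.5   0.31  1.5  -0.    1.33 -0.22] F [ 0.3 -0.3 -0.3] grip 85.5
shift tool axes [ 102.4  -46.9 -349.9] rotvec [2.2419e+00 1.0000e-03 8.0000e-04]
```

Emit:
jog_arm(
  increments=[
    {"rx":-0.18},
    {"rx":-0.18},
    {"rx":-0.18},
    {"rx":-0.18},
    {"rx":-0.18},
  ],
)

```text
schema error: expected keys rx, ry, rz, x, y, z, hand
```

```bash
python3 -c "
from h import *
plan([474,-355,200],-21.5)"
```

```text
t 0.15 pos [ 153.  -502.   202.3] jaw yaw -73.05 x [-0.     0.001 -1.   ] j [-1.5   0.31  1.5  -0.    1.33 -0.22] F [ 0.3 -0.3 -0.3] grip 85.5
shift tool axes [   2.4  -47.  -349.9] rotvec [-8.997e-01 -6.000e-04  8.000e-04]
```

Emit:
jog_arm(
  increments=[
    {"rx":-0.18,"ry":0,"rz":0,"x":0,"y":0,"z":0,"hand":85},
    {"rx":-0.18,"ry":0,"rz":0,"x":0,"y":0,"z":0,"hand":85},
    {"rx":-0.18,"ry":0,"rz":0,"x":0,"y":0,"z":0,"hand":85},
    {"rx":-0.18,"ry":0,"rz":0,"x":0,"y":0,"z":0,"hand":85},
    {"rx":-0.18,"ry":0,"rz":0,"x":0,"y":0,"z":0,"hand":85},
  ],
)

```text
time_s: 0.78
eef_pos: [153.0, -502.1, 202.4]
ee_rot: [0.4, 0.583, 0.4, -0.583]
force: [-0.2, -0.1, -0.6]
grip_width: 0.997
```

```bash
python3 -c "
from h import *
plan([474,-355,200],-21.5)"
```

```text
t 0.775 pos [ 153.  -502.1  202.4] jaw yaw -21.15 x [-0.     0.001 -1.   ] j [-1.5   0.31  1.5   0.    1.33 -1.13] F [-0.2 -0.1 -0.6] grip 85.1
shift tool axes [   2.5  246.3 -253. ] rotvec [ 0.0062 -0.0005  0.0002]
```

Emit:
jog_arm(
  increments=[
    {"rx":0,"ry":0,"rz":0,"x":0,"y":35,"z":-36,"hand":85},
    {"rx":0,"ry":0,"rz":0,"x":0,"y":35,"z":-36,"hand":85},
    {"rx":0,"ry":0,"rz":0,"x":0,"y":35,"z":-36,"hand":85},
    {"rx":0,"ry":0,"rz":0,"x":0,"y":35,"z":-36,"hand":85},
    {"rx":0,"ry":0,"rz":0,"x":0,"y":35,"z":-36,"hand":85},
  ],
)

```text
time_s: 1.4
eef_pos: [383.2, -397.9, 202.5]
ee_rot: [-0.398, -0.584, -0.398, 0.584]
force: [-0.5, -0.6, -0.1]
grip_width: 0.995
```

Emit:
jog_arm(
  increments=[
    {"rx":0.006,"ry":0,"rz":0,"x":0,"y":35,"z":-36,"hand":85},
    {"rx":0,"ry":0,"rz":0,"x":0,"y":35,"z":-36,"hand":85},
    {"rx":0,"ry":0,"rz":0,"x":25,"y":0,"z":0,"hand":85},
    {"rx":0,"ry":0,"rz":0,"x":0,"y":0,"z":0,"hand":85},
  ],
)

```text
time_s: 1.9
eef_pos: [473.0, -356.8, 175.8]
ee_rot: [-0.395, -0.585, -0.398, 0.586]
force: [0.0, 0.0, 0.2]
grip_width: 0.991
```

```bash
python3 -c "
from h import *
plan([474,-355,80],-21.5)
snap('wrist','w1.png')"
```

```text
t 1.9 pos [ 473.  -356.8  175.8] jaw yaw -21.79 x [-0.003  0.003 -1.   ] j [-0.84  0.48  1.32 -0.    1.34 -0.46] F [0.  0.  0.2] grip 84.7
shift tool axes [95.8  0.7 -1.8] rotvec [-0.0051 -0.0019  0.0038]
```

View pics/w1.png

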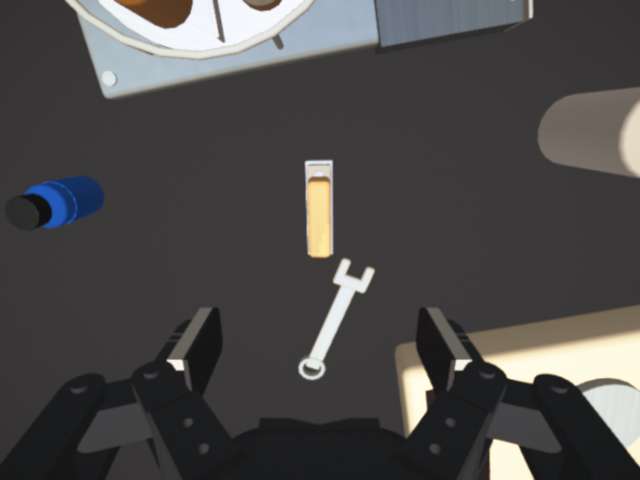

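The scraper shows upright at (319,215) with its grip spanning rows 178–257, square to the jaws. I'll measure it from here.

```bash
python3 - <<'E'
from h import *
c=get_calibration('wrist'); im=cv2.imread('pics/w1.png');hsv=cv2.cvtColor(im,cv2.COLOR_BGR2HSV)
m=((hsv[...,1]>90)&(hsv[...,0]>8)&(hsv[...,0]<28)&(hsv[...,2]>120)).astype(np.uint8)[150:270,280:360]
ct=max(cv2.findContours(m,0,1)[0],key=cv2.contourArea); bx=cv2.boxPoints(cv2.minAreaRect(ct))+[280,150];print(bx)
W=np.array([onz(c,p,54)[:2] for p in bx]);print(W.round(1),W.mean(0))
for p in [(305,161),(333,161),(333,255),(306,255)]: print('sole',onz(c,p,10)[:2].round(1))
E
```

```text
[[308. 177.]
 [329. 177.]
 [329. 257.]
 [308. 257.]]
[[ 479.3 -317.5]
 [ 495.8 -324.1]
 [ 469.4 -391.9]
 [ 451.5 -384.8]] [ 473.98619596 -354.59124953]
sole [ 478.7 -307.6]
sole [ 503.7 -317.6]
sole [ 468.9 -407.9]
sole [ 442.5 -397.3]
```

Emit:
jog_arm(
  increments=[
    {"rx":-0.004,"ry":-0.002,"rz":0.004,"x":45,"y":0.5,"z":-1.5,"hand":85},
    {"rx":0,"ry":0,"rz":0,"x":45,"y":0,"z":0,"hand":85},
    {"rx":0,"ry":0,"rz":0,"x":40,"y":0,"z":0,"hand":60},
    {"rx":0,"ry":0,"rz":0,"x":20,"y":0,"z":0,"hand":50},
    {"rx":0,"ry":0,"rz":0,"x":0,"y":0,"z":0,"hand":45},
  ],
)

```text
time_s: 2.58
eef_pos: [474.2, -357.2, 27.5]
ee_rot: [0.398, 0.585, 0.396, -0.585]
force: [-0.4, -0.4, 0.6]
grip_width: 0.527
```

```bash
python3 -c "
from h import *
plan([474,-355,22],-21.7)
snap('wrist','w2.png')"
```

```text
t 2.575 pos [ 474.2 -357.2   27.5] jaw yaw -21.66 x [ 0.002 -0.002 -1.   ] j [-0.84  0.64  1.48 -0.    1.02 -0.46] F [-0.4 -0.4  0.6] grip 45.0
shift tool axes [ 5.5 -1.  -2. ] rotvec [ 0.0007  0.0014 -0.0028]
```

View pics/w2.png

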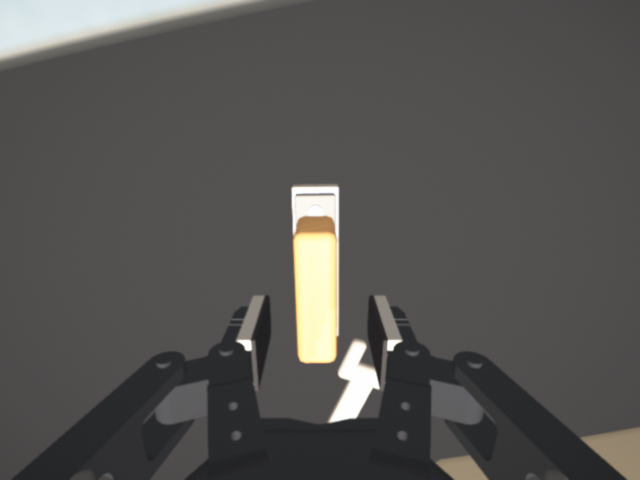

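```bash
python3 - <<'E'
from h import *
c=get_calibration('wrist')
print('grip end points top', proj(c,[[474,-355,54],[474+35*.37,-355+35*.929,54],[474-35*.37,-355-35*.929,54]]).round())
print('sole front',proj(c,[[474+48*.37,-355+48*.929,10]]).round())
s,R=rep()
for X in [(0,0,0),(-19,22,-11),(-19,22,11),(0,22,-11),(0,22,11)]: print(X,proj(c,[R@np.array(X)+s['eef_pos']]).round())
for p in [(316,232),(318,362)]: print(onz(c,p,54))
E
```

```text
grip end points top [[315. 302.]
 [314. 231.]
 [315. 362.]]
sole front [[315. 185.]]
t 2.625 pos [ 474.8 -357.7   28.8] jaw yaw -21.65 x [ 0.004 -0.004 -1.   ] j [-0.84  0.64  1.48 -0.    1.02 -0.46] F [-0.7 -0.2  0.4] grip 44.8
(0, 0, 0) [[318. 283.]]
(-19, 22, -11) [[364. 279.]]
(-19, 22, 11) [[362. 319.]]
(0, 22, -11) [[359. 264.]]
(0, 22, 11) [[358. 301.]]
[ 487.44864833 -323.06088689   54.        ]
[ 462.64044412 -387.82306347   54.        ]
```

Emit:
jog_arm(
  increments=[
    {"rx":0,"ry":0.003,"rz":-0.003,"x":5,"y":-1,"z":-2.5,"hand":45},
    {"rx":0,"ry":0,"rz":0,"x":0,"y":0,"z":0,"hand":30},
    {"rx":0,"ry":0,"rz":0,"x":0,"y":0,"z":0,"hand":16},
    {"rx":0,"ry":0,"rz":0,"x":0,"y":0,"z":0,"hand":10},
    {"rx":0,"ry":0,"rz":0,"x":0,"y":0,"z":0,"hand":10},
  ],
  force=70,
)

```text
time_s: 3.25
eef_pos: [475.0, -354.4, 23.6]
ee_rot: [0.398, 0.585, 0.397, -0.584]
force: [-1.5, 2.1, 5.7]
grip_width: 0.187
```

```bash
python3 -c "
from h import *
rep();snap('wrist','w3.png')"
```

```text
t 3.25 pos [ 475.  -354.4   23.6] jaw yaw -21.59 x [ 0.002 -0.    -1.   ] j [-0.84  0.65  1.48  0.    1.01 -0.46] F [-1.5  2.1  5.7] grip 16.0
```

View pics/w3.png

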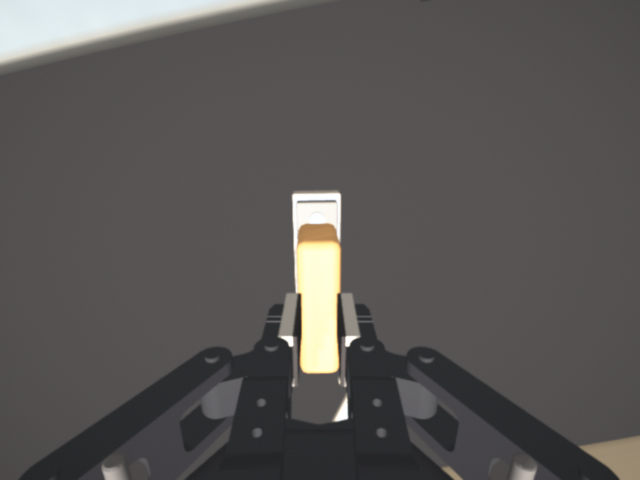

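Emit:
jog_arm(
  increments=[
    {"rx":0,"ry":0,"rz":0,"x":-15,"y":0,"z":0,"hand":10},
    {"rx":0,"ry":0,"rz":0,"x":-35,"y":0,"z":0,"hand":10},
    {"rx":0,"ry":0,"rz":0,"x":-35,"y":0,"z":0,"hand":10},
    {"rx":0,"ry":0,"rz":0,"x":-30,"y":0,"z":0,"hand":10},
    {"rx":-0.1,"ry":0,"rz":0,"x":0,"y":0,"z":0,"hand":10},
  ],
  force=70,
)

```text
time_s: 3.92
eef_pos: [475.4, -355.1, 141.1]
ee_rot: [0.429, 0.564, 0.425, -0.563]
force: [-0.4, 0.1, -2.9]
grip_width: 0.186
```

Emit:
jog_arm(
  increments=[
    {"rx":-0.16,"ry":0,"rz":0,"x":0,"y":0,"z":0,"hand":10},
    {"rx":-0.16,"ry":0,"rz":0,"x":0,"y":0,"z":0,"hand":10},
    {"rx":-0.16,"ry":0,"rz":0,"x":0,"y":0,"z":0,"hand":10},
    {"rx":-0.16,"ry":0,"rz":0,"x":0,"y":0,"z":0,"hand":10},
    {"rx":-0.16,"ry":0,"rz":0,"x":0,"y":0,"z":0,"hand":10},
  ],
)

```text
time_s: 4.55
eef_pos: [474.6, -354.2, 138.4]
ee_rot: [0.614, 0.352, 0.613, -0.352]
force: [-0.3, -0.3, -2.4]
grip_width: 0.186
```

```bash
python3 -c "
from h import *
rep();snap('wrist','w4.png');snap('top','t4.png')"
```

```text
t 4.55 pos [ 474.6 -354.2  138.4] jaw yaw 30.27 x [ 0.002  0.    -1.   ] j [-0.84  0.51  1.38  0.    1.25 -1.37] F [-0.3 -0.3 -2.4] grip 15.9
```

View pics/w4.png

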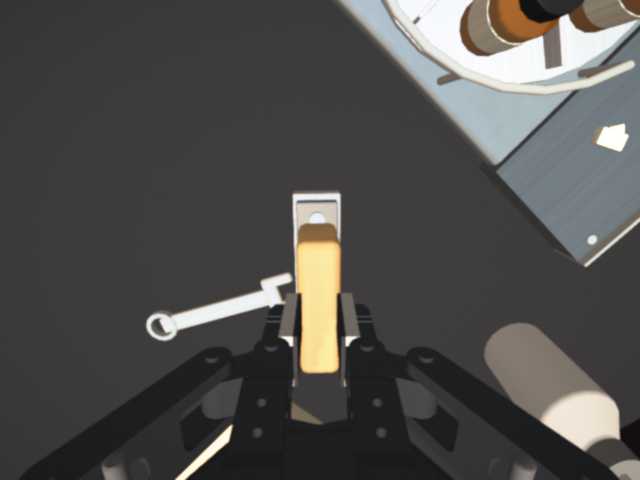

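Emit:
jog_arm(
  increments=[
    {"rx":-0.17,"ry":0,"rz":0,"x":0,"y":0,"z":0,"hand":10},
    {"rx":-0.17,"ry":0,"rz":0,"x":0,"y":0,"z":0,"hand":10},
    {"rx":-0.17,"ry":0,"rz":0,"x":0,"y":0,"z":0,"hand":10},
    {"rx":-0.17,"ry":0,"rz":0,"x":0,"y":0,"z":0,"hand":10},
    {"rx":-0.16,"ry":0,"rz":0,"x":0,"y":0,"z":0,"hand":10},
  ],
)

```text
time_s: 5.28
eef_pos: [474.6, -354.2, 138.1]
ee_rot: [0.704, 0.073, 0.703, -0.073]
force: [0.7, -1.1, -2.1]
grip_width: 0.187
```

```bash
cat >> h.py <<'E'
A=-0.2005;ST=np.array([485.,-93.3])
def sw(x,y): return ST+np.array([[np.cos(A),-np.sin(A)],[np.sin(A),np.cos(A)]])@np.array([x,y])
def ws(w): return np.array([[np.cos(A),np.sin(A)],[-np.sin(A),np.cos(A)]])@(np.array(w)-ST)
E
python3 -c "
from h import *
snap('scene','s5.png')
c=get_calibration('top');print('wash base',onz(c,(434,168),0))
for y in (-97,): 
  w=sw(177,y);print(w);plan([*w,140],90+np.degrees(A))
print(sw(177,145))
"
```

```text
wash base [ 717.36720201 -369.28693282    0.        ]
[ 639.13572445 -223.60801375]
t 5.325 pos [ 474.6 -354.2  138.1] jaw yaw 78.54 x [ 0.001  0.    -1.   ] j [-0.84  0.51  1.38  0.    1.25 -2.21] F [ 0.3  0.2 -2.2] grip 15.8
shift tool axes [ -1.6 160.7 135.3] rotvec [ 0.0005  0.0013 -0.0007]
[687.33228455  13.54402945]
```

View pics/s5.png

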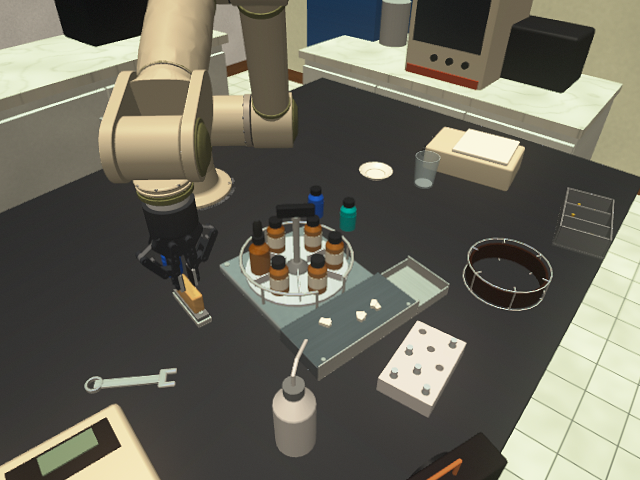

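The scraper is held upright with its sole at about z=115, clear of the bottles. Moving over the plate now.

Emit:
jog_arm(
  increments=[
    {"rx":0,"ry":0,"rz":0,"x":0,"y":25,"z":23,"hand":10},
    {"rx":0,"ry":0,"rz":0,"x":0,"y":40,"z":34,"hand":10},
    {"rx":0,"ry":0,"rz":0,"x":0,"y":40,"z":34,"hand":10},
    {"rx":0,"ry":0,"rz":0,"x":0,"y":35,"z":28,"hand":10},
    {"rx":0,"ry":0,"rz":0,"x":0,"y":20,"z":16,"hand":10},
  ],
)

```text
time_s: 5.95
eef_pos: [641.0, -223.7, 138.0]
ee_rot: [0.704, 0.075, 0.703, -0.074]
force: [-1.5, -1.2, -2.1]
grip_width: 0.185
```

Emit:
jog_arm(
  increments=[
    {"rx":0,"ry":0,"rz":0,"x":30,"y":0,"z":0,"hand":10},
    {"rx":0,"ry":0,"rz":0,"x":25,"y":0,"z":0,"hand":10},
    {"rx":0,"ry":0,"rz":0,"x":0,"y":0,"z":0,"hand":10},
  ],
)

```text
time_s: 6.32
eef_pos: [638.8, -225.0, 81.3]
ee_rot: [0.702, 0.076, 0.704, -0.074]
force: [-0.3, 0.3, -1.8]
grip_width: 0.188
```

```bash
python3 -c "
from h import *
s,R=rep(); print(ws(s['eef_pos'][:2]))
plan([*sw(177,-97),58],90+np.degrees(A))
im=snap('scene','s6.png');cv2.imwrite('pics/s6c.png',cv2.resize(im[180:385,160:460,::-1],None,fx=2.66,fy=2.66)); snap('top','t6.png')
"
```

```text
t 6.325 pos [ 638.8 -225.    81.3] jaw yaw 77.86 x [-0.002  0.003 -1.   ] j [-0.51  0.75  1.12  0.    1.27 -1.87] F [-0.3  0.3 -1.8] grip 16.0
[176.96576029 -98.38501348]
t 6.325 pos [ 638.8 -225.    81.3] jaw yaw 77.86 x [-0.002  0.003 -1.   ] j [-0.51  0.75  1.12  0.    1.27 -1.87] F [-0.3  0.3 -1.8] grip 16.0
shift tool axes [23.3  1.3  0.1] rotvec [-0.0114 -0.0027 -0.002 ]
```

View pics/s6c.png

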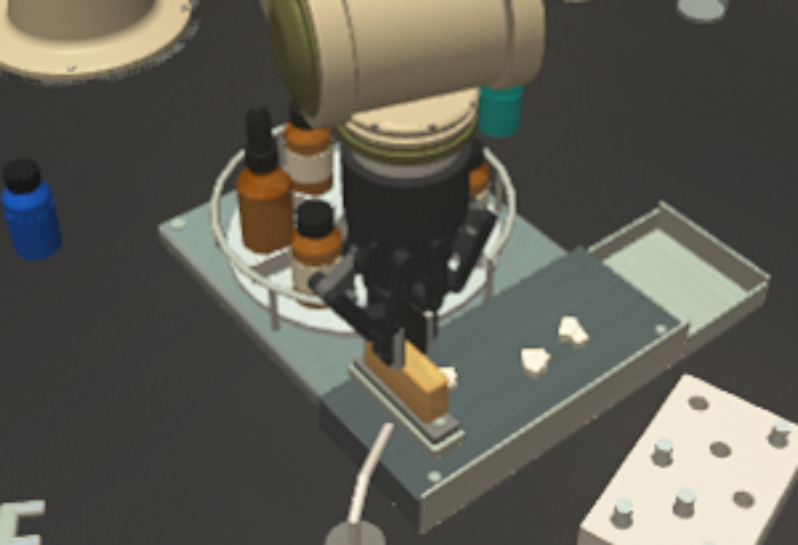

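Emit:
jog_arm(
  increments=[
    {"rx":-0.01,"ry":-0.003,"rz":-0.002,"x":15,"y":1,"z":0,"hand":10},
    {"rx":0,"ry":0,"rz":0,"x":6,"y":0,"z":0,"hand":10},
    {"rx":0,"ry":0,"rz":0,"x":2,"y":0,"z":0,"hand":10},
    {"rx":0,"ry":0,"rz":0,"x":0,"y":0,"z":0,"hand":10},
  ],
)

```text
time_s: 6.92
eef_pos: [640.1, -224.6, 60.1]
ee_rot: [0.705, 0.069, 0.702, -0.071]
force: [0.1, 0.9, -1.7]
grip_width: 0.185
```

```bash
python3 -c "
from h import *
s,R=rep(); print(ws(s['eef_pos'][:2]))
im=snap('scene','s7.png');cv2.imwrite('pics/s7c.png',cv2.resize(im[260:380,260:420,::-1],None,fx=5,fy=5))
"
```

```text
t 6.925 pos [ 640.1 -224.6   60.1] jaw yaw 78.65 x [ 0.004 -0.002 -1.   ] j [-0.51  0.77  1.14  0.    1.22 -1.88] F [ 0.1  0.9 -1.7] grip 15.8
[178.18348673 -97.79246657]
```

View pics/s7c.png

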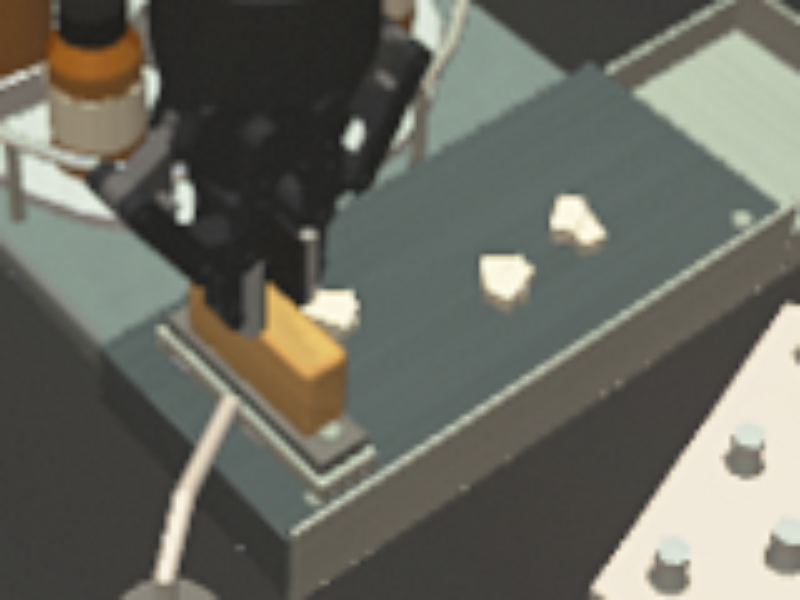

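Emit:
jog_arm(
  increments=[
    {"rx":0,"ry":0,"rz":0,"x":1,"y":0,"z":0,"hand":10},
    {"rx":0,"ry":0,"rz":0,"x":0,"y":0,"z":0,"hand":10},
  ],
)

```text
time_s: 7.22
eef_pos: [640.1, -224.6, 59.0]
ee_rot: [0.705, 0.069, 0.702, -0.07]
force: [0.1, 0.9, -2.1]
grip_width: 0.189
```

Emit:
jog_arm(
  increments=[
    {"rx":0,"ry":0,"rz":0,"x":1,"y":0,"z":0,"hand":10},
    {"rx":0,"ry":0,"rz":0,"x":0,"y":0,"z":0,"hand":10},
  ],
)

```text
time_s: 7.48
eef_pos: [640.1, -224.5, 57.9]
ee_rot: [0.705, 0.069, 0.702, -0.07]
force: [0.2, -0.3, -2.6]
grip_width: 0.185
```

Emit:
jog_arm(
  increments=[
    {"rx":0,"ry":0,"rz":0,"x":1,"y":0,"z":0,"hand":10},
    {"rx":0,"ry":0,"rz":0,"x":0,"y":0,"z":0,"hand":10},
  ],
)

```text
time_s: 7.72
eef_pos: [640.2, -224.8, 57.6]
ee_rot: [0.705, 0.069, 0.702, -0.071]
force: [-1.3, -0.1, 4.0]
grip_width: 0.189
```

Emit:
jog_arm(
  increments=[
    {"rx":0,"ry":0,"rz":0,"x":-0.3,"y":8,"z":-0.5,"hand":10},
    {"rx":0,"ry":0,"rz":0,"x":0,"y":14,"z":0,"hand":10},
    {"rx":0,"ry":0,"rz":0,"x":0,"y":14,"z":0,"hand":10},
    {"rx":0,"ry":0,"rz":0,"x":0,"y":14,"z":0,"hand":10},
    {"rx":0,"ry":0,"rz":0,"x":0,"y":14,"z":0,"hand":10},
  ],
)

```text
time_s: 8.35
eef_pos: [652.7, -160.7, 57.8]
ee_rot: [0.706, 0.069, 0.702, -0.07]
force: [-0.3, -4.5, 5.4]
grip_width: 0.187
```

```bash
python3 -c "
from h import *
s,R=rep(); print(ws(s['eef_pos'][:2]))
im=snap('scene','s8.png');cv2.imwrite('pics/s8c.png',cv2.resize(im[260:380,260:420,::-1],None,fx=5,fy=5))
"
```

```text
t 8.35 pos [ 652.7 -160.7   57.8] jaw yaw 78.71 x [ 0.005 -0.003 -1.   ] j [-0.41  0.76  1.17 -0.    1.2  -1.79] F [-0.3 -4.5  5.4] grip 16.0
[177.77498018 -32.65023819]
```

View pics/s8c.png

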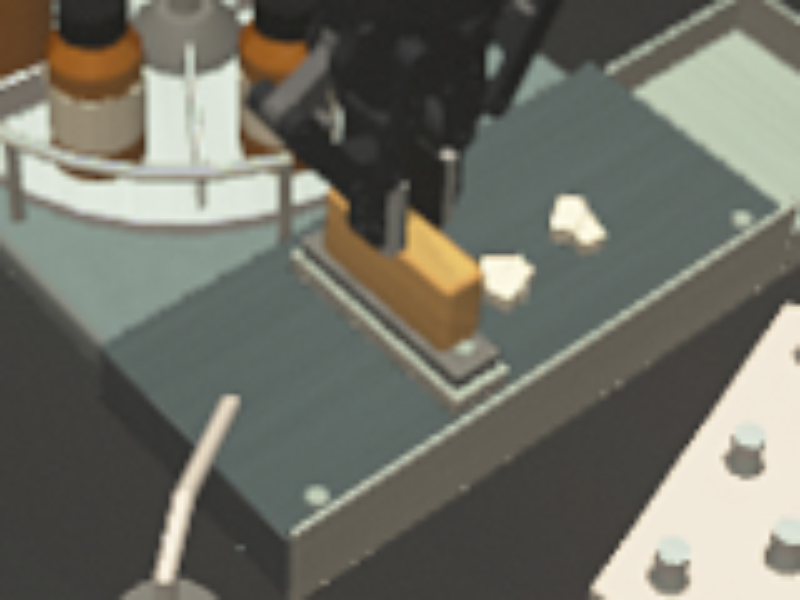

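Emit:
jog_arm(
  increments=[
    {"rx":0,"ry":0,"rz":0,"x":-0.2,"y":14,"z":-0.5,"hand":10},
    {"rx":0,"ry":0,"rz":0,"x":0,"y":14,"z":0,"hand":10},
    {"rx":0,"ry":0,"rz":0,"x":0,"y":14,"z":0,"hand":10},
    {"rx":0,"ry":0,"rz":0,"x":0,"y":14,"z":0,"hand":10},
    {"rx":0,"ry":0,"rz":0,"x":0,"y":14,"z":0,"hand":10},
  ],
)

```text
time_s: 9.02
eef_pos: [665.7, -92.0, 57.8]
ee_rot: [0.705, 0.069, 0.702, -0.07]
force: [0.2, -3.4, 5.5]
grip_width: 0.188
```

```bash
python3 -c "
from h import *
s,R=rep(); print(ws(s['eef_pos'][:2]))
im=snap('scene','s9.png');cv2.imwrite('pics/s9c.png',cv2.resize(im[240:360,290:450,::-1],None,fx=5,fy=5))
"
```

```text
t 9.025 pos [665.7 -92.   57.8] jaw yaw 78.69 x [ 0.005 -0.003 -1.   ] j [-0.31  0.76  1.17 -0.    1.2  -1.68] F [ 0.2 -3.4  5.5] grip 16.0
[176.86133721  37.22521165]
```

View pics/s9c.png

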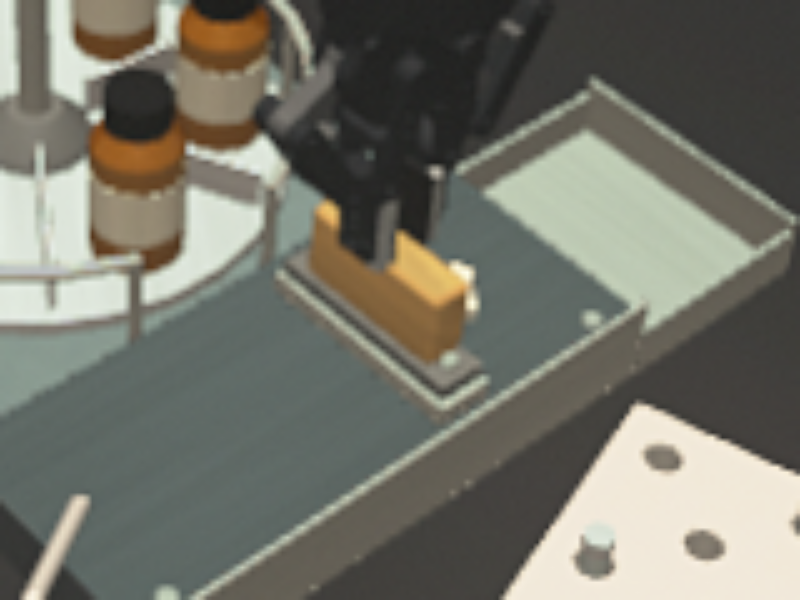

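Emit:
jog_arm(
  increments=[
    {"rx":0,"ry":0,"rz":0,"x":-0.2,"y":14,"z":0,"hand":10},
    {"rx":0,"ry":0,"rz":0,"x":0,"y":14,"z":0,"hand":10},
    {"rx":0,"ry":0,"rz":0,"x":0,"y":14,"z":0,"hand":10},
    {"rx":0,"ry":0,"rz":0,"x":0,"y":14,"z":0,"hand":10},
    {"rx":0,"ry":0,"rz":0,"x":0,"y":14,"z":0,"hand":10},
  ],
)

```text
time_s: 9.7
eef_pos: [679.3, -23.3, 57.8]
ee_rot: [0.705, 0.069, 0.702, -0.07]
force: [-0.6, -4.6, 6.3]
grip_width: 0.183
```

Emit:
jog_arm(
  increments=[
    {"rx":0,"ry":0,"rz":0,"x":-0.3,"y":14,"z":0,"hand":10},
    {"rx":0,"ry":0,"rz":0,"x":0,"y":14,"z":0,"hand":10},
    {"rx":0,"ry":0,"rz":0,"x":0,"y":12,"z":0,"hand":10},
    {"rx":0,"ry":0,"rz":0,"x":0,"y":0,"z":0,"hand":10},
  ],
)

```text
time_s: 10.2
eef_pos: [686.6, 16.4, 56.7]
ee_rot: [0.704, 0.069, 0.703, -0.07]
force: [-0.3, 0.0, -2.1]
grip_width: 0.183
```

```bash
python3 -c "
from h import *
s,R=rep(); print(ws(s['eef_pos'][:2]))
im=snap('scene','s10.png');cv2.imwrite('pics/s10c.png',cv2.resize(im[240:360,310:470,::-1],None,fx=5,fy=5))
"
```

```text
t 10.2 pos [686.6  16.4  56.7] jaw yaw 78.75 x [ 0.002 -0.001 -1.   ] j [-0.15  0.8   1.11 -0.    1.23 -1.52] F [-0.3  0.  -2.1] grip 15.7
[175.66622568 147.6841661 ]
```

View pics/s10c.png

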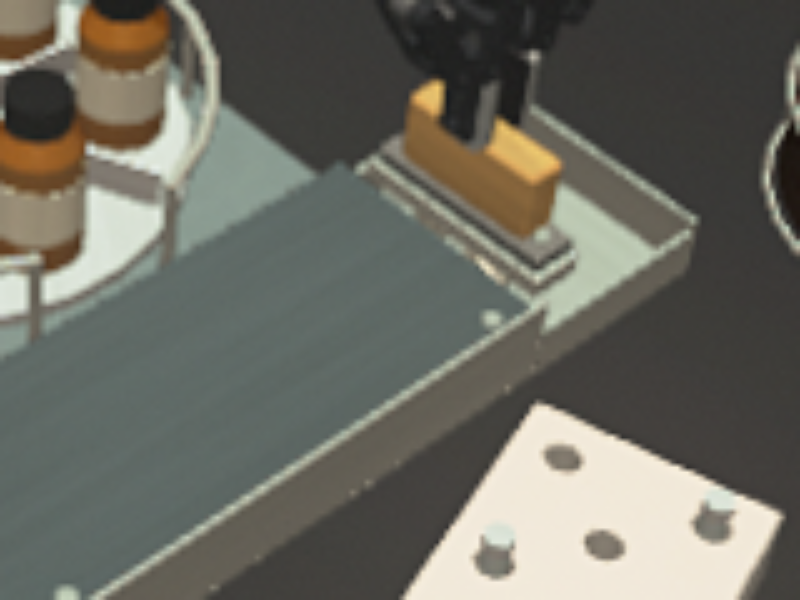

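Emit:
jog_arm(
  increments=[
    {"rx":0,"ry":0,"rz":0,"x":-30,"y":0,"z":0,"hand":10},
    {"rx":0,"ry":0,"rz":0,"x":-40,"y":0,"z":0,"hand":10},
    {"rx":0,"ry":0,"rz":0,"x":-30,"y":0,"z":0,"hand":10},
  ],
)

```text
time_s: 10.62
eef_pos: [686.6, 14.6, 159.1]
ee_rot: [0.705, 0.07, 0.702, -0.071]
force: [-0.6, 0.6, -2.2]
grip_width: 0.187
```

```bash
python3 -c "
from h import *
c=get_calibration('top')
for p in [(225,195),(215,205),(260,255),(241,152),(273,188),(131,260)]: print(p,onz(c,p,0)[:2].round())
rep()
im=snap('scene','s11.png');cv2.imwrite('pics/s11c.png',cv2.resize(im[210:360,270:470,::-1],None,fx=4,fy=4)); snap('top','t11.png')
"
```

```text
(225, 195) [629. 247.]
(215, 205) [599. 276.]
(260, 255) [453. 141.]
(241, 152) [759. 203.]
(273, 188) [652. 107.]
(131, 260) [435. 513.]
t 10.625 pos [686.6  14.6 159.1] jaw yaw 78.63 x [ 0.004 -0.002 -1.   ] j [-0.15  0.71  0.99 -0.    1.43 -1.52] F [-0.6  0.6 -2.2] grip 16.0
```

View pics/s11c.png

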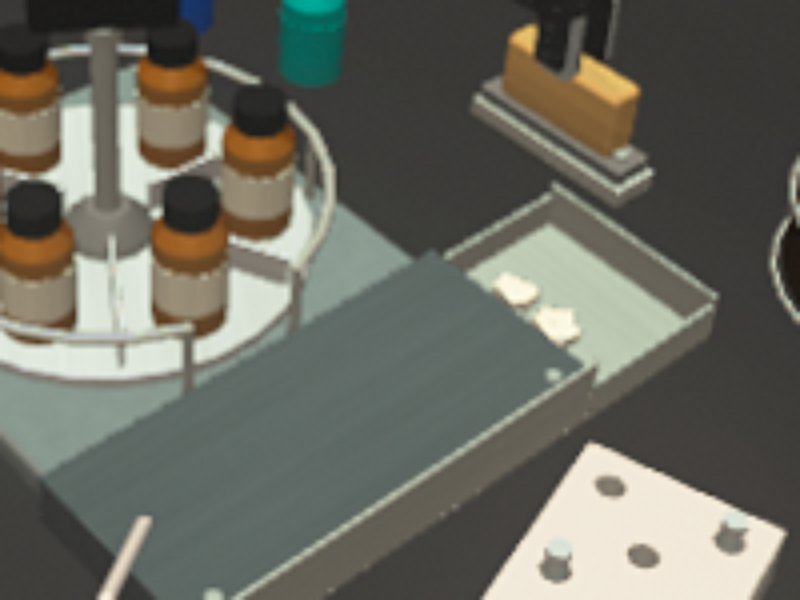

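View pics/t11.png

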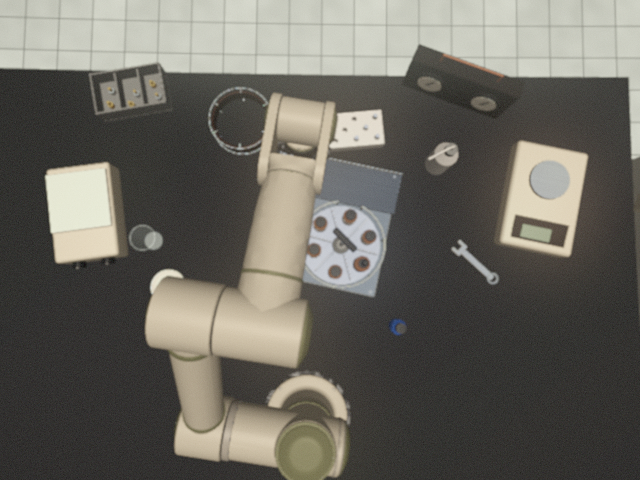

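Two chips show in the tray; the third should be among them, and I'll check from the top view once the arm clears. The free bench spot around world (600,255) will take the scraper.

```bash
python3 -c "
from h import *
plan([600,255,130],78.6)"
```

```text
t 10.725 pos [687.9  14.5 161. ] jaw yaw 78.63 x [ 0.01  -0.003 -1.   ] j [-0.15  0.71  0.99 -0.    1.43 -1.52] F [ 0.1 -0.3 -2.3] grip 16.0
shift tool axes [  29.5  218.5 -133.9] rotvec [0.0006 0.0101 0.0007]
```

Emit:
jog_arm(
  increments=[
    {"rx":0,"ry":0.003,"rz":0,"x":0,"y":30,"z":-18,"hand":10},
    {"rx":0,"ry":0,"rz":0,"x":0,"y":48,"z":-30,"hand":10},
    {"rx":0,"ry":0,"rz":0,"x":0,"y":50,"z":-31,"hand":10},
    {"rx":0,"ry":0,"rz":0,"x":0,"y":50,"z":-31,"hand":10},
    {"rx":0,"ry":0,"rz":0,"x":0,"y":40,"z":-24,"hand":10},
  ],
)

```text
time_s: 11.35
eef_pos: [596.4, 256.9, 155.1]
ee_rot: [0.703, 0.069, 0.704, -0.07]
force: [0.6, -0.4, -3.3]
grip_width: 0.185
```

Emit:
jog_arm(
  increments=[
    {"rx":0,"ry":0,"rz":0,"x":40,"y":0,"z":0,"hand":10},
    {"rx":0,"ry":0,"rz":0,"x":40,"y":0,"z":0,"hand":10},
    {"rx":0,"ry":0,"rz":0,"x":35,"y":0,"z":0,"hand":10},
    {"rx":0,"ry":0,"rz":0,"x":10,"y":0,"z":0,"hand":10},
    {"rx":0,"ry":0,"rz":0,"x":0,"y":0,"z":0,"hand":10},
  ],
)

```text
time_s: 11.98
eef_pos: [598.0, 254.8, 31.7]
ee_rot: [0.704, 0.069, 0.704, -0.07]
force: [0.9, -0.5, -1.3]
grip_width: 0.188
```

```bash
python3 -c "
from h import *
plan([600,255,24],78.6)
im=snap('scene','s12.png');cv2.imwrite('pics/s12c.png',cv2.resize(im[150:350,350:617,::-1],None,fx=3,fy=3))
im=snap('top','t12.png');cv2.imwrite('pics/t12c.png',cv2.resize(im[120:320,200:467,::-1],None,fx=3,fy=3,interpolation=2))
"
```

```text
t 11.975 pos [598.  254.8  31.7] jaw yaw 78.65 x [-0.    -0.002 -1.   ] j [ 0.22  0.75  1.27 -0.    1.12 -1.15] F [ 0.9 -0.5 -1.3] grip 16.0
shift tool axes [7.7 0.6 1.9] rotvec [0.0009 0.0002 0.0016]
```

View pics/s12c.png

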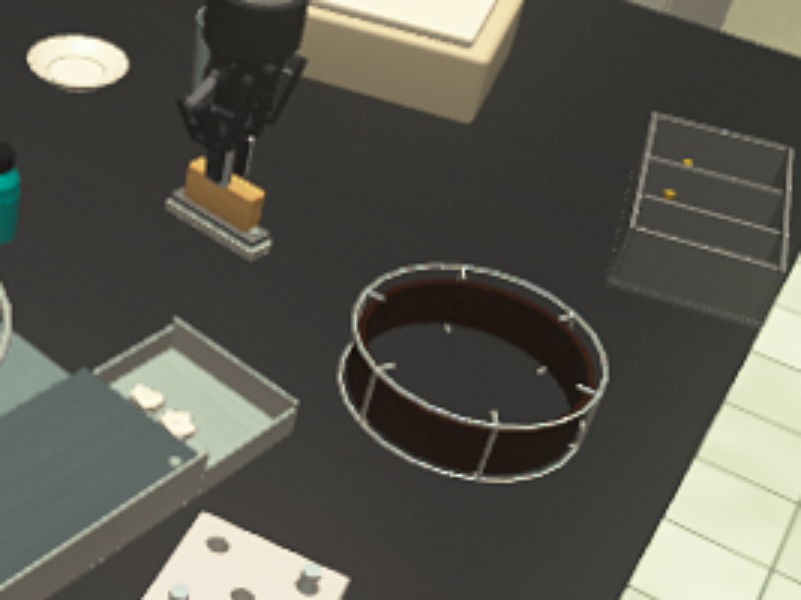

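View pics/t12c.png

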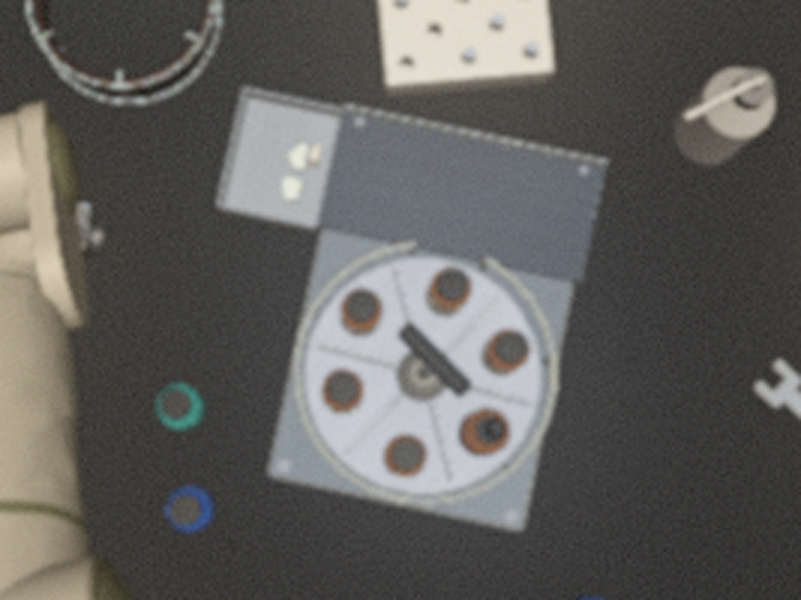

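All three chips lie in the tray at crop (299,155), (315,153) and (291,188), and the plate is clean. Lowering the scraper gently.

Emit:
jog_arm(
  increments=[
    {"rx":0,"ry":0,"rz":0,"x":4,"y":0,"z":0,"hand":10},
    {"rx":0,"ry":0,"rz":0,"x":2,"y":0,"z":0,"hand":10},
    {"rx":0,"ry":0,"rz":0,"x":1,"y":0,"z":0,"hand":10},
    {"rx":0,"ry":0,"rz":0,"x":0,"y":0,"z":0,"hand":10},
  ],
)

```text
time_s: 12.58
eef_pos: [598.2, 255.0, 25.2]
ee_rot: [0.704, 0.069, 0.703, -0.07]
force: [0.8, 0.7, -1.9]
grip_width: 0.185
```

Emit:
jog_arm(
  increments=[
    {"rx":0,"ry":0,"rz":0,"x":1,"y":0,"z":0,"hand":10},
    {"rx":0,"ry":0,"rz":0,"x":0,"y":0,"z":0,"hand":10},
  ],
)

```text
time_s: 12.82
eef_pos: [598.2, 255.0, 24.1]
ee_rot: [0.704, 0.069, 0.703, -0.07]
force: [-0.2, -0.2, -0.9]
grip_width: 0.185
```

Emit:
jog_arm(
  increments=[
    {"rx":0,"ry":0,"rz":0,"x":0.8,"y":0,"z":0,"hand":10},
    {"rx":0,"ry":0,"rz":0,"x":0,"y":0,"z":0,"hand":10},
  ],
)

```text
time_s: 13.08
eef_pos: [598.4, 255.0, 23.7]
ee_rot: [0.704, 0.069, 0.703, -0.07]
force: [-0.4, -0.9, -0.2]
grip_width: 0.184
```

Emit:
jog_arm(
  increments=[
    {"rx":0,"ry":0,"rz":0,"x":0.5,"y":0,"z":0,"hand":10},
    {"rx":0,"ry":0,"rz":0,"x":0,"y":0,"z":0,"hand":10},
  ],
)

```text
time_s: 13.32
eef_pos: [598.4, 255.0, 23.7]
ee_rot: [0.704, 0.069, 0.703, -0.07]
force: [-2.3, -1.3, 5.2]
grip_width: 0.184
```

Emit:
jog_arm(
  increments=[
    {"rx":0,"ry":0,"rz":0,"x":-0.3,"y":0,"z":0,"hand":22},
    {"rx":0,"ry":0,"rz":0,"x":0,"y":0,"z":0,"hand":30},
    {"rx":0,"ry":0,"rz":0,"x":0,"y":0,"z":0,"hand":45},
    {"rx":0,"ry":0,"rz":0,"x":0,"y":0,"z":0,"hand":55},
    {"rx":0,"ry":0,"rz":0,"x":0,"y":0,"z":0,"hand":55},
  ],
)

```text
time_s: 13.95
eef_pos: [598.2, 255.0, 23.2]
ee_rot: [0.704, 0.069, 0.703, -0.07]
force: [-0.1, -0.4, 0.3]
grip_width: 0.642
```

Emit:
jog_arm(
  increments=[
    {"rx":0,"ry":0,"rz":0,"x":-15,"y":0,"z":0,"hand":55},
    {"rx":0,"ry":0,"rz":0,"x":-50,"y":0,"z":0,"hand":55},
    {"rx":0,"ry":0,"rz":0,"x":-55,"y":0,"z":0,"hand":55},
    {"rx":0,"ry":0,"rz":0,"x":-55,"y":0,"z":0,"hand":55},
    {"rx":0,"ry":0,"rz":0,"x":-55,"y":0,"z":0,"hand":55},
  ],
)

```text
time_s: 14.58
eef_pos: [597.6, 255.2, 256.5]
ee_rot: [0.705, 0.07, 0.703, -0.07]
force: [0.6, 0.1, -0.5]
grip_width: 0.646
```

```bash
python3 -c "
from h import *
rep()
im=snap('scene','s13.png')
d=-47
plan([483.5,-92,255],d)
c=get_calibration('top')
"
```

```text
t 14.575 pos [597.6 255.2 256.5] jaw yaw 78.67 x [ 0.002 -0.001 -1.   ] j [ 0.22  0.58  0.96 -0.    1.6  -1.15] F [ 0.6  0.1 -0.5] grip 55.2
t 14.625 pos [599.4 255.7 264.8] jaw yaw 78.67 x [ 0.014  0.002 -1.   ] j [ 0.22  0.57  0.95 -0.    1.6  -1.15] F [-0.1  0.6  7.4] grip 54.7
shift tool axes [   7.6 -363.7  -45.5] rotvec [ 2.1933  0.0029 -0.0175]
```

View pics/s13.png

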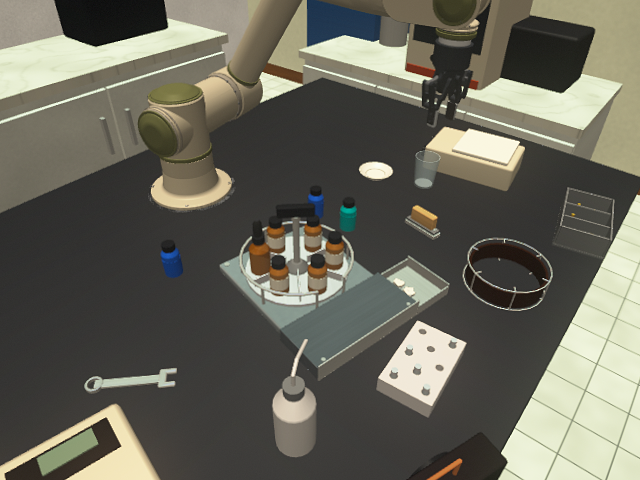

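The scraper stands upright on the bench at (423,220), clear of plate and tray, and the chips are in the tray. Turning and moving to the handle.

Emit:
jog_arm(
  increments=[
    {"rx":0.18,"ry":0,"rz":0,"x":0,"y":0,"z":0,"hand":70},
    {"rx":0.18,"ry":0,"rz":0,"x":0,"y":0,"z":0,"hand":70},
    {"rx":0.18,"ry":0,"rz":0,"x":0,"y":0,"z":0,"hand":70},
    {"rx":0.18,"ry":0,"rz":0,"x":0,"y":0,"z":0,"hand":70},
    {"rx":0.18,"ry":0,"rz":0,"x":0,"y":0,"z":0,"hand":70},
  ],
)

```text
time_s: 15.25
eef_pos: [597.9, 255.3, 254.1]
ee_rot: [0.603, 0.371, 0.601, -0.371]
force: [0.6, 0.0, -0.2]
grip_width: 0.82
```

Emit:
jog_arm(
  increments=[
    {"rx":0.18,"ry":0,"rz":0,"x":0,"y":0,"z":0,"hand":70},
    {"rx":0.18,"ry":0,"rz":0,"x":0,"y":0,"z":0,"hand":70},
    {"rx":0.18,"ry":0,"rz":0,"x":0,"y":0,"z":0,"hand":70},
    {"rx":0.18,"ry":0,"rz":0,"x":0,"y":0,"z":0,"hand":70},
    {"rx":0.18,"ry":0,"rz":0,"x":0,"y":0,"z":0,"hand":70},
  ],
)

```text
time_s: 15.88
eef_pos: [597.9, 255.3, 254.2]
ee_rot: [0.382, 0.596, 0.38, -0.595]
force: [-0.2, 0.8, -0.2]
grip_width: 0.822
```

Emit:
jog_arm(
  increments=[
    {"rx":0.18,"ry":0,"rz":0,"x":0,"y":0,"z":0,"hand":70},
    {"rx":0.18,"ry":0,"rz":0,"x":0,"y":0,"z":0,"hand":70},
    {"rx":0.03,"ry":0,"rz":0,"x":0,"y":0,"z":0,"hand":70},
  ],
)

```text
time_s: 16.25
eef_pos: [597.9, 255.3, 254.0]
ee_rot: [0.261, 0.658, 0.26, -0.657]
force: [-0.1, 0.5, -0.2]
grip_width: 0.82
```

```bash
python3 -c "
from h import *
plan([483.5,-92,270],-47)
"
```

```text
t 16.25 pos [597.9 255.3 254. ] jaw yaw -46.8 x [ 0.002 -0.001 -1.   ] j [ 0.22  0.58  0.97 -0.    1.59  1.04] F [-0.1  0.5 -0.2] grip 70.0
shift tool axes [-15.8 174.9 321.2] rotvec [ 0.0034 -0.0005 -0.0021]
```

Emit:
jog_arm(
  increments=[
    {"rx":0,"ry":0,"rz":0,"x":-16,"y":15,"z":27,"hand":70},
    {"rx":0,"ry":0,"rz":0,"x":0,"y":25,"z":46,"hand":70},
    {"rx":0,"ry":0,"rz":0,"x":0,"y":25,"z":46,"hand":70},
    {"rx":0,"ry":0,"rz":0,"x":0,"y":25,"z":46,"hand":70},
    {"rx":0,"ry":0,"rz":0,"x":0,"y":25,"z":46,"hand":70},
  ],
)

```text
time_s: 16.88
eef_pos: [522.1, 25.6, 270.0]
ee_rot: [0.262, 0.657, 0.261, -0.657]
force: [0.1, -0.9, -0.2]
grip_width: 0.818
```

Emit:
jog_arm(
  increments=[
    {"rx":0.003,"ry":0,"rz":0,"x":0,"y":25,"z":46,"hand":70},
    {"rx":0,"ry":0,"rz":0,"x":0,"y":23,"z":42,"hand":70},
    {"rx":0,"ry":0,"rz":0,"x":0,"y":12,"z":22,"hand":70},
    {"rx":0,"ry":0,"rz":0,"x":0,"y":0,"z":0,"hand":70},
  ],
)

```text
time_s: 17.38
eef_pos: [483.2, -93.0, 270.1]
ee_rot: [0.26, 0.658, 0.258, -0.658]
force: [0.6, 0.1, 0.6]
grip_width: 0.817
```

```bash
python3 -c "
from h import *
plan([483.5,-92,270],-47)
snap('wrist','w14.png')
"
```

```text
t 17.375 pos [483.2 -93.  270.1] jaw yaw -46.99 x [ 0.002 -0.002 -1.   ] j [-0.43  0.2   1.47 -0.    1.47  0.39] F [0.6 0.1 0.6] grip 69.8
shift tool axes [ 0.1 -0.5 -0.9] rotvec [ 0.0002  0.     -0.0023]
```

View pics/w14.png

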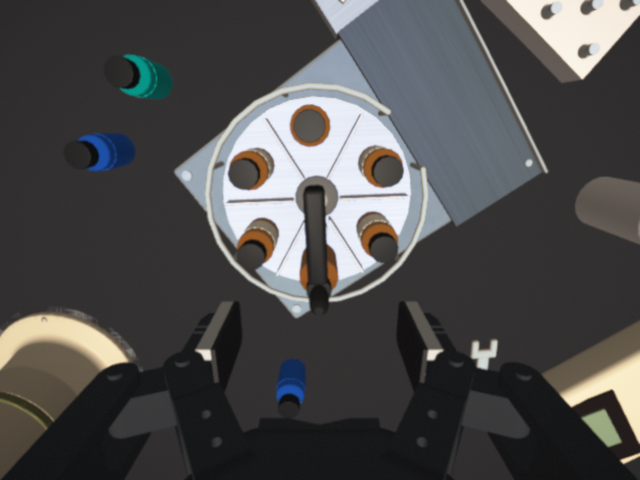

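```bash
python3 - <<'E'
from h import *
c=get_calibration('wrist'); im=cv2.imread('pics/w14.png')
g=im.max(2)
for r in range(190,285,10):
    x=[u for u in range(295,340) if g[r,u]<45]; 
    if x: print(r,x[0],x[-1])
P=[onz(c,p,198)[:2] for p in [(315,187),(317,262)]]
print(P,np.degrees(np.arctan2(*(P[0]-P[1])[::-1])))
# bottle-bearing at gap and rail ends z=73
for p in [(388,112),(421,166)]: w=onz(c,p,73)[:2]; print('rail end',w,ws(w))
im=cv2.resize(im[170:320,260:380],None,fx=4,fy=4,interpolation=2); cv2.imwrite('pics/w14c.png',im)
E
```

```text
190 305 323
200 305 323
210 305 323
220 306 323
230 307 324
240 307 324
250 307 325
260 307 325
270 309 326
280 309 328
[array([511.26202635, -63.15501504]), array([ 470.40535656, -103.1468841 ])] 44.38715599450467
rail end [600.19967309 -79.14575946] [110.07294274  36.81378112]
rail end [ 587.14939447 -143.52287966] [110.10540351 -28.87276486]
```

View pics/w14c.png

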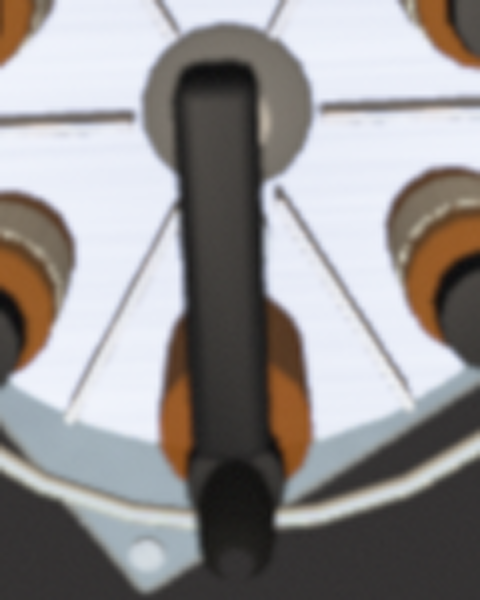

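Emit:
jog_arm(
  increments=[
    {"rx":-0.02,"ry":0,"rz":0,"x":30,"y":-0.5,"z":-1.5,"hand":60},
    {"rx":0,"ry":0,"rz":0,"x":35,"y":0,"z":0,"hand":60},
    {"rx":0,"ry":0,"rz":0,"x":28,"y":0,"z":0,"hand":50},
    {"rx":0,"ry":0,"rz":0,"x":11,"y":0,"z":0,"hand":40},
    {"rx":0,"ry":0,"rz":0,"x":0,"y":0,"z":0,"hand":36},
  ],
)

```text
time_s: 18.05
eef_pos: [484.6, -90.1, 165.8]
ee_rot: [0.267, 0.655, 0.266, -0.655]
force: [-1.4, -0.2, 0.6]
grip_width: 0.421
```

```bash
python3 -c "
from h import *
plan([484,-91.5,165],-45.7)
snap('wrist','w15.png')
im=snap('scene','s15.png');cv2.imwrite('pics/s15c.png',cv2.resize(im[180:330,190:390,::-1],None,fx=4,fy=4))
"
```

```text
t 18.05 pos [484.6 -90.1 165.8] jaw yaw -45.76 x [ 0.001 -0.001 -1.   ] j [-0.42  0.28  1.65 -0.    1.22  0.38] F [-1.4 -0.2  0.6] grip 35.9
shift tool axes [0.8 0.6 1.4] rotvec [-0.001   0.0003 -0.0014]
```

View pics/w15.png

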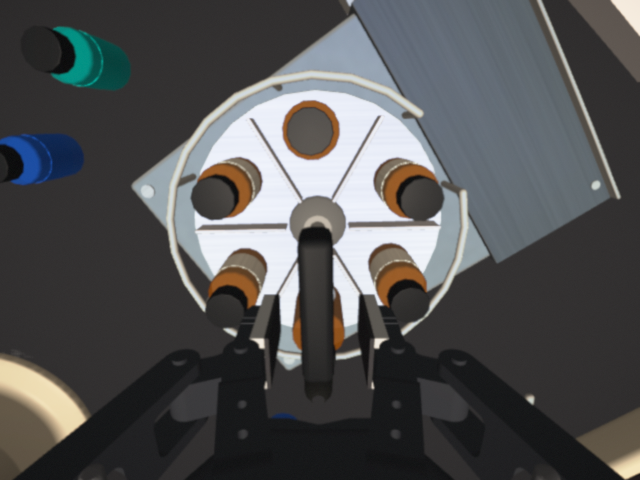

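View pics/s15c.png

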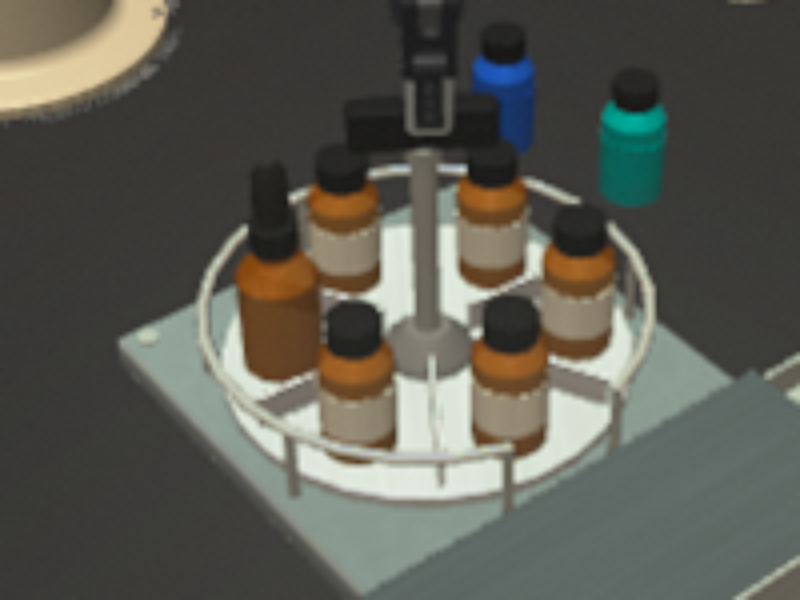

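Emit:
jog_arm(
  increments=[
    {"rx":0,"ry":0,"rz":0,"x":1,"y":0,"z":1,"hand":24},
    {"rx":0,"ry":0,"rz":0,"x":0,"y":0,"z":0,"hand":14},
    {"rx":0,"ry":0,"rz":0,"x":0,"y":0,"z":0,"hand":8},
    {"rx":0,"ry":0,"rz":0,"x":0,"y":0,"z":0,"hand":8},
    {"rx":0,"ry":0,"rz":0,"x":0,"y":0,"z":0,"hand":8},
  ],
  force=50,
)

```text
time_s: 18.77
eef_pos: [482.7, -90.4, 165.3]
ee_rot: [-0.266, -0.655, -0.266, 0.655]
force: [-7.1, 5.4, 7.7]
grip_width: 0.161
```

```bash
python3 -c "
from h import *
rep()
"
```

```text
t 18.775 pos [482.7 -90.4 165.3] jaw yaw -45.82 x [-0.001  0.    -1.   ] j [-0.42  0.27  1.65  0.    1.22  0.38] F [-7.1  5.4  7.7] grip 13.8
```

Emit:
jog_arm(
  increments=[
    {"rx":-0.03,"ry":0,"rz":0,"x":0,"y":-0.8,"z":0,"hand":8},
    {"rx":-0.06,"ry":0,"rz":0,"x":0,"y":0,"z":0,"hand":8},
    {"rx":-0.08,"ry":0,"rz":0,"x":0,"y":0,"z":0,"hand":8},
    {"rx":-0.08,"ry":0,"rz":0,"x":0,"y":0,"z":0,"hand":8},
    {"rx":-0.05,"ry":0,"rz":0,"x":0,"y":0,"z":0,"hand":8},
  ],
)

```text
time_s: 19.4
eef_pos: [482.5, -90.1, 165.3]
ee_rot: [-0.361, -0.608, -0.361, 0.608]
force: [-4.7, 4.5, 7.0]
grip_width: 0.161
```

```bash
python3 -c "
from h import *
rep();snap('wrist','w16.png')
"
```

```text
t 19.4 pos [482.5 -90.1 165.3] jaw yaw -28.53 x [-0. -0. -1.] j [-0.42  0.27  1.65 -0.    1.22  0.07] F [-4.7  4.5  7. ] grip 13.8
```

View pics/w16.png

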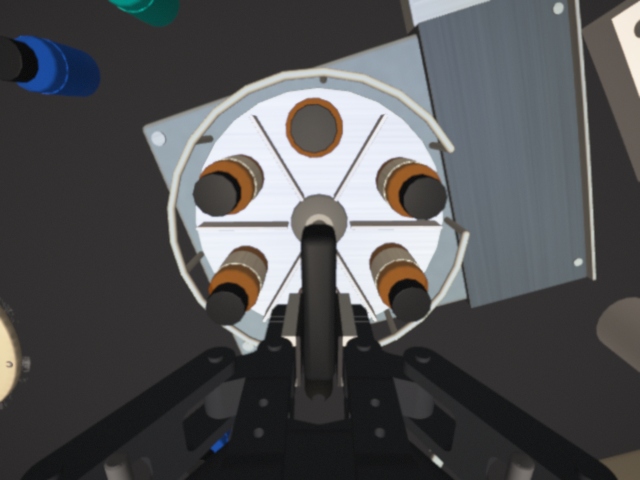

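Emit:
jog_arm(
  increments=[
    {"rx":-0.06,"ry":0,"rz":0,"x":0,"y":0,"z":0,"hand":8},
    {"rx":-0.11,"ry":0,"rz":0,"x":0,"y":0,"z":0,"hand":8},
    {"rx":-0.12,"ry":0,"rz":0,"x":0,"y":0,"z":0,"hand":8},
    {"rx":-0.12,"ry":0,"rz":0,"x":0,"y":0,"z":0,"hand":8},
    {"rx":-0.12,"ry":0,"rz":0,"x":0,"y":0,"z":0,"hand":8},
  ],
)

```text
time_s: 20.08
eef_pos: [481.9, -90.0, 165.3]
ee_rot: [0.508, 0.491, 0.509, -0.492]
force: [-9.0, 4.6, 8.7]
grip_width: 0.162
```

Emit:
jog_arm(
  increments=[
    {"rx":-0.12,"ry":0,"rz":0,"x":0,"y":0,"z":0,"hand":8},
    {"rx":-0.12,"ry":0,"rz":0,"x":0,"y":0,"z":0,"hand":8},
    {"rx":-0.12,"ry":0,"rz":0,"x":0,"y":0,"z":0,"hand":8},
    {"rx":-0.12,"ry":0,"rz":0,"x":0,"y":0,"z":0,"hand":8},
    {"rx":-0.12,"ry":0,"rz":0,"x":0,"y":0,"z":0,"hand":8},
  ],
)

```text
time_s: 20.7
eef_pos: [481.4, -90.2, 165.3]
ee_rot: [0.63, 0.318, 0.632, -0.32]
force: [-12.8, 3.6, 9.3]
grip_width: 0.159
```

Emit:
jog_arm(
  increments=[
    {"rx":-0.12,"ry":0,"rz":0,"x":0,"y":0,"z":0,"hand":8},
    {"rx":-0.12,"ry":0,"rz":0,"x":0,"y":0,"z":0,"hand":8},
    {"rx":-0.12,"ry":0,"rz":0,"x":0,"y":0,"z":0,"hand":8},
    {"rx":-0.12,"ry":0,"rz":0,"x":0,"y":0,"z":0,"hand":8},
    {"rx":-0.09,"ry":0,"rz":0,"x":0,"y":0,"z":0,"hand":8},
  ],
)

```text
time_s: 21.32
eef_pos: [481.0, -90.7, 165.3]
ee_rot: [0.694, 0.128, 0.697, -0.13]
force: [-14.3, 0.8, 9.8]
grip_width: 0.16
```

Emit:
jog_arm(
  increments=[
    {"rx":-0.05,"ry":0,"rz":0,"x":0,"y":0,"z":0,"hand":8},
    {"rx":0,"ry":0,"rz":0,"x":0,"y":0,"z":0,"hand":8},
  ],
)

```text
time_s: 21.58
eef_pos: [481.0, -90.7, 165.3]
ee_rot: [0.697, 0.112, 0.699, -0.113]
force: [-14.3, 0.8, 10.8]
grip_width: 0.161
```

```bash
python3 -c "
from h import *
rep();snap('wrist','w17.png');snap('scene','s17.png')
im=snap('scene','s17.png');cv2.imwrite('pics/s17c.png',cv2.resize(im[180:330,190:390,::-1],None,fx=4,fy=4))
im=snap('top','t17.png');cv2.imwrite('pics/t17c.png',cv2.resize(im[120:320,200:467,::-1],None,fx=3,fy=3,interpolation=2))
"
```

```text
t 21.575 pos [481.  -90.7 165.3] jaw yaw 71.68 x [-0.004 -0.001 -1.   ] j [-0.42  0.27  1.66 -0.    1.22 -1.67] F [-14.3   0.8  10.8] grip 13.8
```

View pics/w17.png

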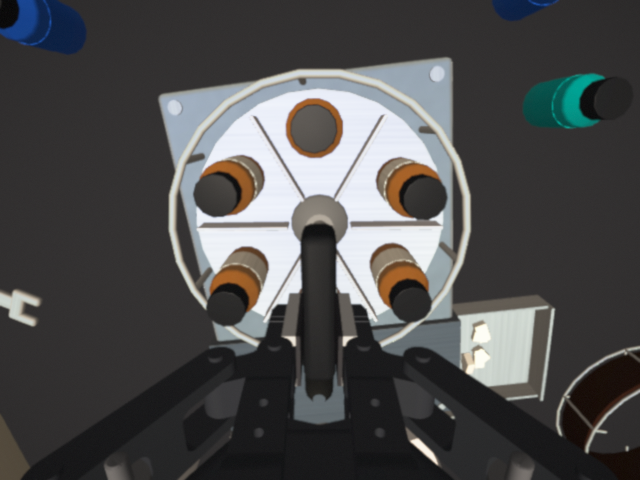

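View pics/s17c.png

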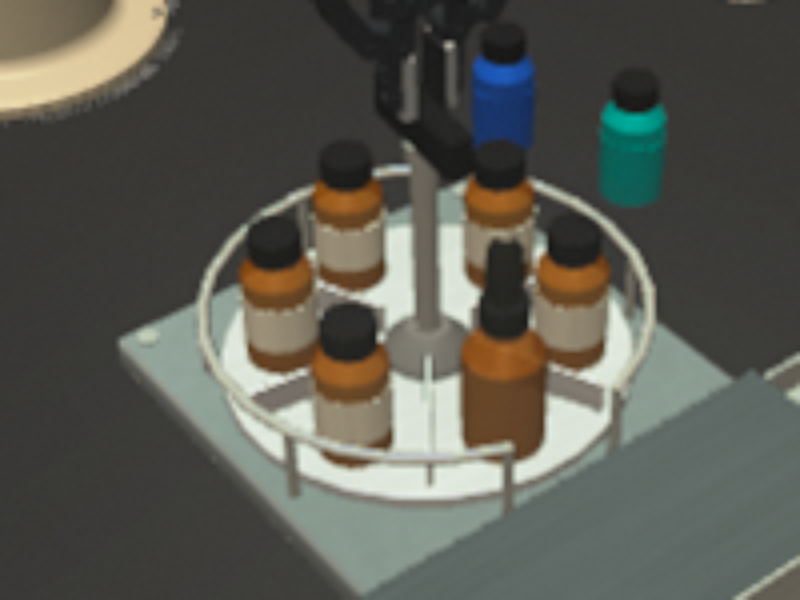

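View pics/t17c.png

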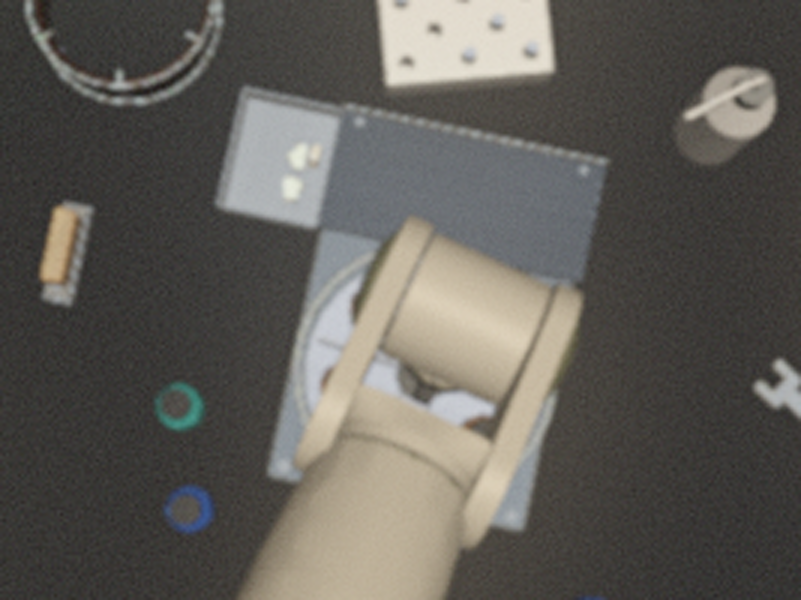

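```bash
cat > b.py <<'E'
from m import *
import sys
S4=lambda u,v:(u/4+190-.4,v/4+180-.4)
def bott(name,uv_top):
    w=onz(cs,S4(*uv_top),166)[:2]; v=ws(w); print(name,w.round(1),'stand',v.round(1),'ang',np.degrees(np.arctan2(v[1],v[0])).round(1))
E
python3 - <<'E'
from b import *
bott('now',(505,243)); 
bott('before(-127 top)',(270,167))
for p in [(510,447),(618,391)]: w=onz(cs,S4(*p),73)[:2];print('rail end',w,ws(w))
for p in [(508,508),(616,455)]: w=onz(cs,S4(*p),26)[:2];print('post foot',w,ws(w))
for ang in range(-12,4,4):
    a=np.radians(ang); X=[*sw(78*np.cos(a),78*np.sin(a))]; 
    print(ang,[((proj(cs,[[*X,z]])[0]-[190-.4,180-.4])*4).round() for z in (36,166)])
im=cv2.imread('pics/s17.png'); cv2.imwrite('pics/s17d.png',cv2.resize(im[220:320,280:400],None,fx=6,fy=6,interpolation=2))
E
```

```text
now [ 560.4 -120.1] stand [ 79.3 -11.2] ang -8.1
before(-127 top) [ 433.1 -148.8] stand [-39.8 -64.8] ang -121.6
rail end [ 589.47049808 -150.04777179] [113.67950193 -34.80467516]
rail end [605.28814993 -84.41582195] [116.10906491  32.66271084]
post foot [ 586.20684976 -147.08152768] [109.89047867 -32.5478395 ]
post foot [604.81996904 -82.05722274] [115.18052596  34.88081792]
-12 [array([492., 443.]), array([493., 244.])]
-8 [array([501., 439.]), array([503., 241.])]
-4 [array([510., 435.]), array([513., 237.])]
0 [array([519., 431.]), array([522., 233.])]
```

View pics/s17d.png

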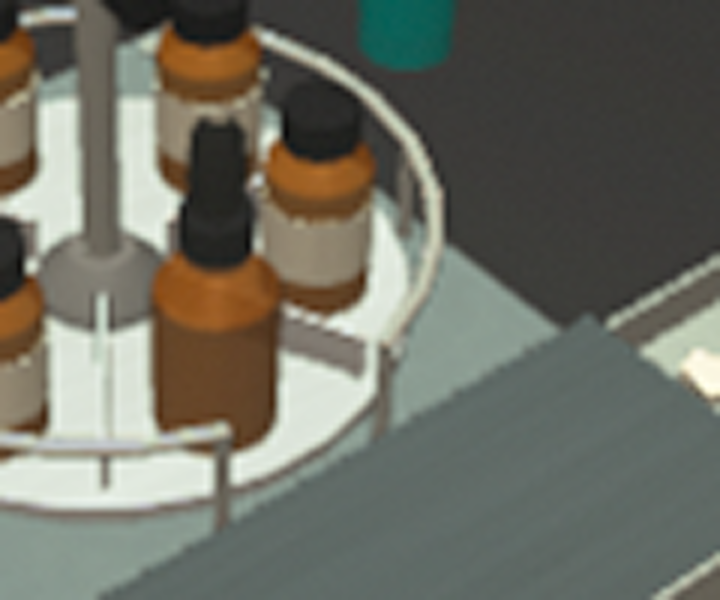

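Emit:
jog_arm(
  increments=[
    {"rx":-0.03,"ry":0,"rz":0,"x":-0.4,"y":-0.4,"z":-1.2,"hand":8},
    {"rx":-0.06,"ry":0,"rz":0,"x":0,"y":0,"z":0,"hand":8},
    {"rx":-0.05,"ry":0,"rz":0,"x":0,"y":0,"z":0,"hand":8},
    {"rx":0,"ry":0,"rz":0,"x":0,"y":0,"z":0,"hand":8},
    {"rx":0,"ry":0,"rz":0,"x":0,"y":0,"z":0,"hand":8},
  ],
)

```text
time_s: 22.4
eef_pos: [480.9, -90.9, 165.3]
ee_rot: [0.704, 0.063, 0.705, -0.064]
force: [-6.6, 0.1, 3.8]
grip_width: 0.156
```

```bash
python3 -c "
from h import *
rep()
im=snap('scene','s18.png');cv2.imwrite('pics/s18c.png',cv2.resize(im[180:330,190:390,::-1],None,fx=4,fy=4,interpolation=2))
"
```

```text
t 22.4 pos [480.9 -90.9 165.3] jaw yaw 79.65 x [-0.001 -0.002 -1.   ] j [-0.43  0.27  1.66 -0.    1.22 -1.81] F [-6.6  0.1  3.8] grip 13.3
```

View pics/s18c.png

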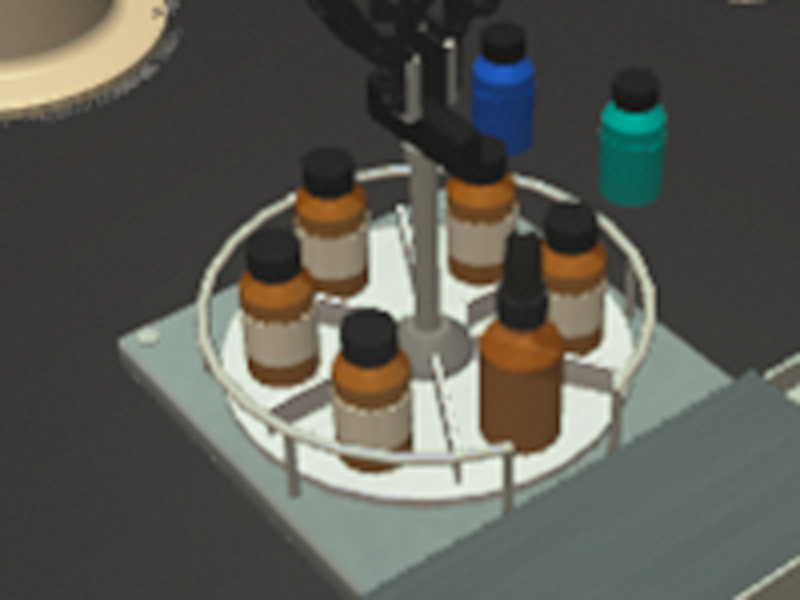

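```bash
python3 - <<'E'
from b import *
bott('now',(522,238))
im=cv2.imread('pics/s18.png'); h=cv2.cvtColor(im,cv2.COLOR_BGR2HSV)
m=(h[...,0]<16)&(h[...,1]>140)
for r in range(270,288,3):
    x=[u for u in range(305,336) if m[r,u]]; print(r,x[0],x[-1])
g=im.max(2)
for r in range(243,252,2):
    x=[u for u in range(312,330) if g[r,u]<60]; print('bulb',r,x[0],x[-1])
for ang in (-2,0,2):
    a=np.radians(ang)
    for r0 in (76,80):
        X=sw(r0*np.cos(a),r0*np.sin(a)); print(ang,r0,[proj(cs,[[*X,z]])[0].round(1) for z in (50,80,150)])
E
```

```text
now [ 564.1 -111.9] stand [81.2 -2.5] ang -1.8
270 310 329
273 310 329
276 310 329
279 310 329
282 310 329
285 310 329
bulb 243 317 324
bulb 245 316 324
bulb 247 316 324
bulb 249 316 324
bulb 251 316 325
-2 76 [array([317.7, 282.4]), array([317.9, 271.5]), array([318.2, 244.4])]
-2 80 [array([318.9, 283.5]), array([319.1, 272.6]), array([319.5, 245.4])]
0 76 [array([318.7, 281.9]), array([318.9, 271. ]), array([319.3, 243.8])]
0 80 [array([320. , 282.9]), array([320.2, 272. ]), array([320.6, 244.9])]
2 76 [array([319.7, 281.3]), array([319.9, 270.4]), array([320.4, 243.3])]
2 80 [array([321. , 282.3]), array([321.2, 271.4]), array([321.7, 244.3])]
```

Emit:
jog_arm(
  increments=[
    {"rx":-0.012,"ry":0,"rz":0,"x":0,"y":-0.1,"z":-0.5,"hand":8},
    {"rx":0,"ry":0,"rz":0,"x":0,"y":0,"z":0,"hand":8},
    {"rx":0,"ry":0,"rz":0,"x":0,"y":0,"z":0,"hand":8},
    {"rx":0,"ry":0,"rz":0,"x":0,"y":0,"z":0,"hand":8},
  ],
)

```text
time_s: 22.95
eef_pos: [481.0, -90.9, 165.3]
ee_rot: [0.705, 0.059, 0.705, -0.06]
force: [-6.7, 0.1, 4.3]
grip_width: 0.161
```

```bash
python3 - <<'E'
from b import *
s,_=rep(); print('dq',np.abs(s['dq']).max())
im=snap('scene','s19.png')[:,:,::-1].copy(); h=cv2.cvtColor(im,cv2.COLOR_BGR2HSV)
m=((h[...,0]<16)&(h[...,1]>140))
W=h[...,1].astype(float)
for r in (272,278,284):
    x=[u for u in range(305,336) if m[r,u]]; print(r,x[0],x[-1])
g=im.max(2)
for r in (245,249):
    x=[u for u in range(312,330) if g[r,u]<60]; print('bulb',r,x[0],x[-1])
cv2.imwrite('pics/s19c.png',cv2.resize(im,(800,600)))
snap('wrist','w19.png')
E
```

```text
t 22.95 pos [481.  -90.9 165.3] jaw yaw 80.33 x [ 0.    -0.002 -1.   ] j [-0.43  0.27  1.66 -0.    1.21 -1.83] F [-6.7  0.1  4.3] grip 13.7
dq 0.0012465617176464715
272 311 330
278 311 329
284 311 329
bulb 245 317 324
bulb 249 317 325
```

View pics/s19c.png

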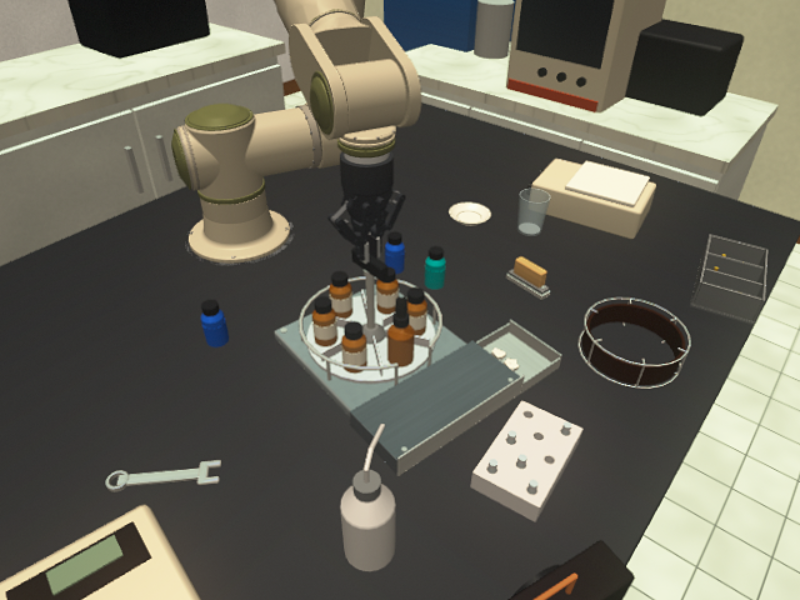

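View pics/w19.png

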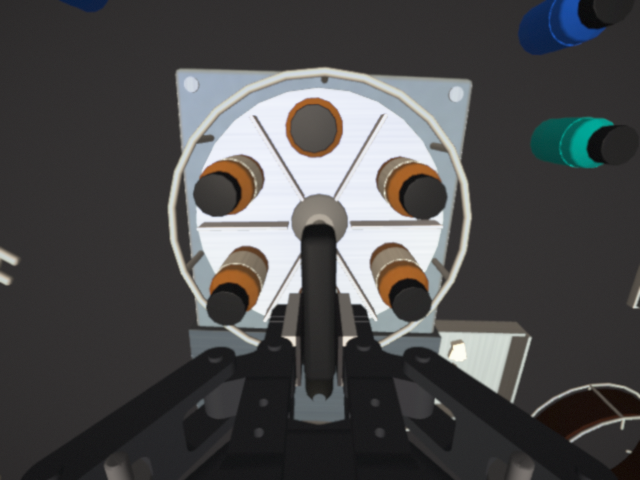

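```bash
python3 - <<'E'
from b import *
c=get_calibration('wrist')
# w19 : current pose
d=lambda p,q,z:np.degrees(np.arctan2(*((onz(c,q,z)-onz(c,p,z))[:2])[::-1]))
print('rear edge dir',d((178,70),(471,80),26),'left',d((178,70),(197,325),26),'right',d((471,80),(440,318),26),'plate inner edge',d((190,331),(440,336),34),)
P=[onz(c,p,26)[:2] for p in [(178,70),(471,80)]]; print('rear corners',P,'mid',(P[0]+P[1])/2)
for p in [(320,217)]: print('hub',onz(c,p,50)[:2])
# fins at z 56: outer ends
F={-120:(254,117),120:(384,115)}
for k,p in F.items(): print('fin',onz(c,p,56)[:2])
L,R_=onz(c,(196,227),56)[:2],onz(c,(441,223),56)[:2]; print('side fins mid',(L+R_)/2, np.degrees(np.arctan2(*(R_-L)[::-1])))
# bottles relative
E
python3 - <<'E'
# w14 with recorded pose
import h,numpy as np
from scipy.spatial.transform import Rotation as Ro
y=np.radians(-46.99);Y=np.array([np.cos(y),np.sin(y),0]);X=np.array([.002,-.002,-1.]);X/=np.linalg.norm(X);Y-=X*(X@Y);Y/=np.linalg.norm(Y)
q=Ro.from_matrix(np.column_stack([X,Y,np.cross(X,Y)])).as_quat()
h.sense=lambda:{'ee_rot':[q[3],*q[:3]],'eef_pos':[483.2,-93.0,270.1]}
c=h.get_calibration('wrist')
a=h.onz(c,(314.3,188),198)[:2]; b=h.onz(c,(318,282),198)[:2]; m=a-(a-b)/np.linalg.norm(a-b)*38
t=h.onz(c,(319.3,310),166)[:2]
print('bar',a,b,np.linalg.norm(a-b),'dir',np.degrees(np.arctan2(*(b-a)[::-1])),'mid',m,'bulb',t,np.hypot(*(t-m)),np.degrees(np.arctan2(*(t-m)[::-1])))
E
```

```text
rear edge dir 78.54633539284926 left -12.239921150600823 right -9.983551966762104 plate inner edge 79.09791050117745
rear corners [array([ 337.41679739, -184.89244253]), array([385.54499431,  52.64832852])] mid [361.48089585 -66.12205701]
hub [474.2282065  -89.42259587]
fin [ 385.91550081 -125.93550104]
fin [401.23943628 -27.30226608]
side fins mid [479.22697571 -91.85058761] 81.34385042701899
bar [509.64373903 -63.58138307] [ 457.95772847 -115.30685061] 73.12296273503736 dir -134.97813861133724 mid [482.78393565 -90.46169116] bulb [ 427.27134646 -145.49678612] 78.1697463002049 -135.24747902878664
```

Emit:
jog_arm(
  increments=[
    {"rx":0.009,"ry":0,"rz":0,"x":0,"y":0,"z":-0.3,"hand":8},
    {"rx":0.009,"ry":0,"rz":0,"x":0,"y":0,"z":0,"hand":8},
    {"rx":0,"ry":0,"rz":0,"x":0,"y":0,"z":0,"hand":8},
    {"rx":0,"ry":0,"rz":0,"x":0,"y":0,"z":0,"hand":8},
  ],
)

```text
time_s: 23.55
eef_pos: [481.0, -90.9, 165.3]
ee_rot: [0.704, 0.065, 0.704, -0.067]
force: [-4.8, -0.4, 5.2]
grip_width: 0.163
```

```bash
python3 - <<'E'
from b import *
s,_=rep(); print('dq',np.abs(s['dq']).max())
im=snap('scene','s20.png')[:,:,::-1].copy()
cv2.imwrite('pics/s20c.png',cv2.resize(im[180:330,190:390],None,fx=4,fy=4,interpolation=2))
E
```

```text
t 23.55 pos [481.  -90.9 165.3] jaw yaw 79.28 x [ 0.001 -0.002 -1.   ] j [-0.43  0.27  1.66 -0.    1.21 -1.81] F [-4.8 -0.4  5.2] grip 14.0
dq 0.0025307811275002904
```

View pics/s20c.png

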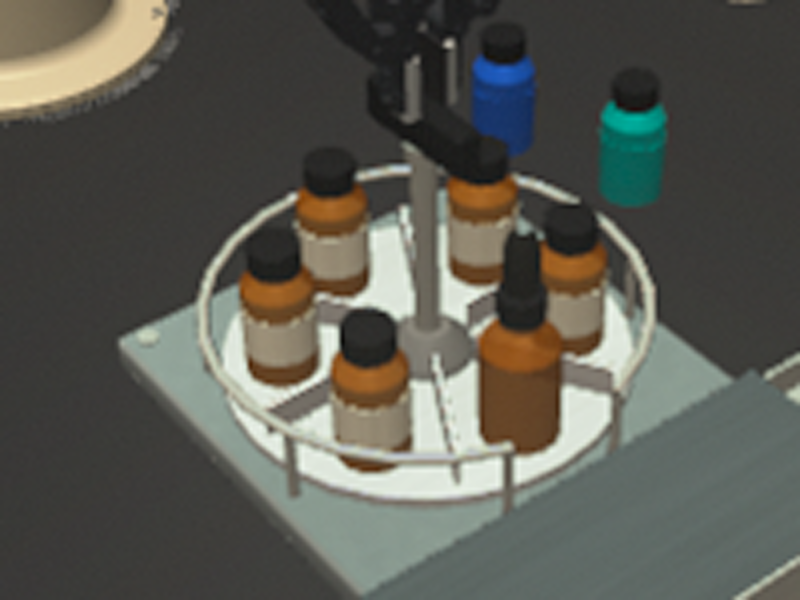

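All six bottles are standing, and the dropper body at crop (520,395) is in the gap. The turntable is held and still, so I'm handing in.

```bash
python3 -c "
from rig import finish_job
print(finish_job())"
```

```text
the job is handed in; nothing more can be done
None
```

The job is handed in at 23.6 s of the 58 s allowed, and no verdict was given. My last checks found nothing wrong beyond a degree or so of doubt about the bottle's centring.

- **Wiping:** I held the scraper block by its wooden grip and wiped the landing plate once towards the tray. The top view after wiping showed the plate clean and all three chips in the tray.
- **Scraper:** I lowered it to light contact (about 5 N) at about world (600, 255) before opening the fingers. It stands upright there, clear of the plate and tray.
- **Carousel:** I gripped the bar handle and turned it about 125° until the dropper bottle stood in the rail gap. I handed in with the handle still gripped (50 N set), the joints at rest and about 7 N of residual force on the tool.
- **Bottles and other things:** All six bottles are standing in the final picture. I touched nothing else.

**Centring:** The cameras disagreed slightly on where the bottle ended up. The wrist view puts it about +0.7° from centre. The scene view puts it between about −0.5° and −2°, depending on which part of the bottle I measured. I settled between the two, so it should be within roughly 1 to 2 mm of centre.

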